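# Set up an optical inspection station for a batch of headed parts

### The arm

A 6-joint arm with a two-finger parallel gripper is mounted at the origin on the work surface. World frame = base frame: x ahead of the robot, y to its left, z up, the work surface at z = 0. Lengths are in m, angles in degrees, forces in N, time in s.
With the tool pointing down it reaches from about 0.275 to 0.85 m from the base axis. Payload 5.2 kg.
Tool frame: the origin (TCP) lies between the finger pads; the fingertips stand 8 mm ahead of it and the grasp point (between the pads) lies 11 mm behind it; z points along the fingers, y is the direction in which the jaws open and shut (so a half turn about z gives the same grasp; the last joint's range is limited). The gripper opens to 85 mm and grips with 20 to 120 N. Pads are 22 mm wide; open, the fingers measure 114 mm over their backs; the gripper's body (76 mm by 85 mm) begins 54 mm behind the grasp point. The pads swing forward as they close: fully open they stand 13 mm farther back than shut.
Start: joints at [63.839, 14.817, 87.949, -0, 77.235, -11.62], TCP at [0.138, 0.532, 0.239] pointing down, gripper open.
Joint ranges: [-179.93, 179.93], [-52.35, 119.4], [10.71, 147.94], [-69.91, 249.91], [12.55, 155.21], [-178.61, 178.61]. Speed limits (degrees/s): [147.25, 147.25, 180, 180, 180, 180].

### API

Orientations are given as a 3x3 rotation matrix whose columns are the frame's x, y, z axes.
In Python, from workcell import arm gives the robot as it stands.
- The arm moves only by the tool arm_command, never from a script. Its argument "targets" is a list of rows, each an object with "offset": the shift along the tool's x, y, z in m, a list of three; "dr": the turn, a rotation vector about the tool's x, y, z in rad, a list of three. In form: [{"offset": [dx, dy, dz], "dr": [ax, ay, az]}, ...]. A call has 1 to 10 rows; each row is the pose to reach, as a shift and turn from the pose commanded when the call began, along the tool's axes at that moment; what a row does not reach only later rows make up. A row lasts 1/8 s, in which the tool goes at most 62.5 mm and 10.7 degrees, less where a joint would pass 70% of its speed; a pose out of reach is approached as far as the arm can. A call with a gripper value outside its range is refused whole. "gripper" is the opening, from -1 (shut) to 1 (fully open), so that 0 is half open, set as the call begins (left out, the last holds). The fingers move at their own pace and stop on an object; the grip force is fixed at half the most. Time passes only in rows, so rows that repeat a pose let the fingers close. It gives the time, the measured TCP pose, the force and the opening at its end, in the units of the state.
- arm.get_state(): the state, without advancing time (a new reading comes with each control period).
- arm.camera(name): name is "scene" or "top" or "wrist"; returns the picture (400x640x3 uint8, blue, green, red); there is no depth.
- arm.camera_info(name): a dict with "mtx" (3x3 intrinsics, pixels), "dist" ([k1, k2, p1, p2, k3] as OpenCV has them; the pictures are not rectified), "extrinsics" (4x4, takes a point from world to camera coordinates). Camera axes: x right, y up, looking along -z (the intrinsics and any distortion apply to the point x, -y, -z); pixel columns grow to the right and rows downward; lengths in m; the calibration is good to about 2 mm. A picture is of the moment at which its call begins: read the wrist's pose just before it. camera_info takes no time and is no camera call; for the wrist camera it gives the pose at the moment of the call.
- arm.close_job(): hands the job in, once; it reports no verdict.
The state is a dict: "t": time; "joints": joint angles; "qd": joint speeds; "joint_efforts": joint torques, N m; "position": TCP position; "tcp_rot": TCP orientation; "force": force on the tool from outside, world axes, zero at the start; "torque": the same for the moment, N m; "width": opening from 0.0 (shut) to 1.0 (fully open).
Only numpy, scipy, OpenCV 4.12 (cv2) and the standard library are available. Lean on these libraries where they do the work, as an engineer would, in place of code of your own. Each camera call takes 0.05 s, during which the arm holds its last target.

### The job

Get the inspection station ready and start it: take the two brass setting masters out of their collars and stand each upright on a yellow square of its own, hang every steel part shank-down in a collar of its own so that its head rests on the ring, and seat the calibration comb fully home in the slotted white block with every tooth in its slot. Only when all of that is done, swing the start lever all the way over to on. Do not shift the steel block, jar or ring gauge.

Things in the scene. Friction and masses are not known exactly. Their poses are not given: they have to be found in the camera images.
- part1_mid (a point): headed steel part with a dark band near its foot, at first upright on the blue mat: shank 28 mm across, 72 mm long; on top a round head 50 mm across, 18 mm thick; 90 mm tall, 0.2 to 0.4 kg, shank-heavy. Point half-way up its axis (27 mm below the head's underside); z up the axis to the head. Two to four are present; an absent one reads None.
- part2_mid (a point): headed steel part with a dark band near its foot, at first upright on the blue mat: shank 28 mm across, 72 mm long; on top a round head 50 mm across, 18 mm thick; 90 mm tall, 0.2 to 0.4 kg, shank-heavy. Point half-way up its axis (27 mm below the head's underside); z up the axis to the head. Two to four are present; an absent one reads None.
- part3_mid (a point): headed steel part with a dark band near its foot, at first upright on the blue mat: shank 28 mm across, 72 mm long; on top a round head 50 mm across, 18 mm thick; 90 mm tall, 0.2 to 0.4 kg, shank-heavy. Point half-way up its axis (27 mm below the head's underside); z up the axis to the head. Two to four are present; an absent one reads None.
- part4_mid (a point): headed steel part with a dark band near its foot, at first upright on the blue mat: shank 28 mm across, 72 mm long; on top a round head 50 mm across, 18 mm thick; 90 mm tall, 0.2 to 0.4 kg, shank-heavy. Point half-way up its axis (27 mm below the head's underside); z up the axis to the head. Two to four are present; an absent one reads None.
- master1_mid (a point): headed BRASS setting master with a red band near its foot, at first upright hanging by its head in one of the four collars: shank 28 mm across, 72 mm long; on top a round head 50 mm across, 18 mm thick; 90 mm tall, 0.2 to 0.4 kg, shank-heavy. Point half-way up its axis (27 mm below the head's underside); z up the axis to the head.
- master2_mid (a point): headed BRASS setting master with a red band near its foot, at first upright hanging by its head in one of the four collars: shank 28 mm across, 72 mm long; on top a round head 50 mm across, 18 mm thick; 90 mm tall, 0.2 to 0.4 kg, shank-heavy. Point half-way up its axis (27 mm below the head's underside); z up the axis to the head.
- mouth_a (a point): centre of the top of one of four fixed collars in a row 75 to 95 mm apart: red ring, 34 mm inside, 42 mm outside, 14 mm high, top 100 mm above the table, open down to the table. y runs along the row, z up, x to the back, where an arm 22 mm wide, its top 1 mm below the ring's, carries it. A hung part's head rests on this face and overhangs the ring 4 mm all round.
- mouth_b (a point): centre of the top of one of four fixed collars in a row 75 to 95 mm apart: red ring, 34 mm inside, 42 mm outside, 14 mm high, top 100 mm above the table, open down to the table. y runs along the row, z up, x to the back, where an arm 22 mm wide, its top 1 mm below the ring's, carries it. A hung part's head rests on this face and overhangs the ring 4 mm all round.
- mouth_c (a point): centre of the top of one of four fixed collars in a row 75 to 95 mm apart: red ring, 34 mm inside, 42 mm outside, 14 mm high, top 100 mm above the table, open down to the table. y runs along the row, z up, x to the back, where an arm 22 mm wide, its top 1 mm below the ring's, carries it. A hung part's head rests on this face and overhangs the ring 4 mm all round.
- mouth_d (a point): centre of the top of one of four fixed collars in a row 75 to 95 mm apart: red ring, 34 mm inside, 42 mm outside, 14 mm high, top 100 mm above the table, open down to the table. y runs along the row, z up, x to the back, where an arm 22 mm wide, its top 1 mm below the ring's, carries it. A hung part's head rests on this face and overhangs the ring 4 mm all round.
- comb_mid (a point): calibration comb, standing on its teeth on the black mat: six teeth in a row along y, pitch 26 mm, each 5 mm thick (y), 56 mm wide (x), 35 mm long; orange spine 56 x 146 x 12 mm on them; on its middle a black grip tab 14 mm thick (x), 60 mm long (y), 40 mm tall. Point in the middle of the spine's top face, 47 mm above the tooth tips, 40 mm below the tab's top; z up. 0.2 to 0.33 kg, low-heavy. Same either way round.
- seat_top (a point): centre of the top face of the fixed white slotted seat, a block 86 x 172 x 50 mm on the table with six slots in a row along y, pitch 26 mm, each 8 mm wide (y), 60 mm long (x) and 40 mm deep, with 3 mm chamfers at the mouths. z up. With the comb home, its orange spine lies flat on this face.
- square_a (a point): centre of one of the two yellow squares (70 mm, 90 mm apart) painted on the thin black mat, at table height; z up
- square_b (a point): centre of one of the two yellow squares (70 mm, 90 mm apart) painted on the thin black mat, at table height; z up
- start (a joint): red toggle lever on the grey control box (120 x 110 x 45 mm). 0 = off, leaning 0.5 rad off vertical to the box's front; 1.0 rad = fully on, leaning 0.5 rad to its back (+x). Stays where left; a push of 1 to 2 N on its end moves it.
- start_tip (a point): centre of the round knob (26 mm across) on the start lever's end, 80 mm from the pivot, which is 67 mm above the table. Axes turn with the lever about its level y axis; at joint value 0 x is level and points to the box's back, the way to push to switch on, and z is up.
- block_mid (a point): bare steel block, 50 x 40 x 22 mm, lying on the table; point at its centre. Not part of the job.
- jar_mid (a point): white jar with a blue cap, 60 mm across, 85 mm tall, standing on the table; point at its centre. Not part of the job.
- gauge_mid (a point): dark steel ring gauge, 76 mm across, 22 mm high, lying flat on the table; point at its centre. Not part of the job.
There are look-alikes about, which are no part of the job. Leave any brown look-alike of the part that bears start alone. Leave any purple look-alike of the part that bears part3_mid alone.

How it is judged (in metres and radians):
On the way, in this order (a step that is already met when the one before it is completed fails the run):
1. the masters stand on the two yellow squares, every steel part present hangs in a collar and the comb is home in its seat, with the lever still off (angle between each of part1_mid, part2_mid, part3_mid, part4_mid's own z axis and vertical below 0.12 rad and linear speed of each of part1, part2, part3, part4, comb, master1, master2 below 0.03 m/s and ((horizontal distance between part1_mid and mouth_a below 0.008 m and z of part1_mid in the frame of mouth_a between -0.031 and -0.022 m) or (horizontal distance between part1_mid and mouth_b below 0.008 m and z of part1_mid in the frame of mouth_b between -0.031 and -0.022 m) or (horizontal distance between part1_mid and mouth_c below 0.008 m and z of part1_mid in the frame of mouth_c between -0.031 and -0.022 m) or (horizontal distance between part1_mid and mouth_d below 0.008 m and z of part1_mid in the frame of mouth_d between -0.031 and -0.022 m)) and ((horizontal distance between part2_mid and mouth_a below 0.008 m and z of part2_mid in the frame of mouth_a between -0.031 and -0.022 m) or (horizontal distance between part2_mid and mouth_b below 0.008 m and z of part2_mid in the frame of mouth_b between -0.031 and -0.022 m) or (horizontal distance between part2_mid and mouth_c below 0.008 m and z of part2_mid in the frame of mouth_c between -0.031 and -0.022 m) or (horizontal distance between part2_mid and mouth_d below 0.008 m and z of part2_mid in the frame of mouth_d between -0.031 and -0.022 m)) and ((horizontal distance between part3_mid and mouth_a below 0.008 m and z of part3_mid in the frame of mouth_a between -0.031 and -0.022 m) or (horizontal distance between part3_mid and mouth_b below 0.008 m and z of part3_mid in the frame of mouth_b between -0.031 and -0.022 m) or (horizontal distance between part3_mid and mouth_c below 0.008 m and z of part3_mid in the frame of mouth_c between -0.031 and -0.022 m) or (horizontal distance between part3_mid and mouth_d below 0.008 m and z of part3_mid in the frame of mouth_d between -0.031 and -0.022 m)) and ((horizontal distance between part4_mid and mouth_a below 0.008 m and z of part4_mid in the frame of mouth_a between -0.031 and -0.022 m) or (horizontal distance between part4_mid and mouth_b below 0.008 m and z of part4_mid in the frame of mouth_b between -0.031 and -0.022 m) or (horizontal distance between part4_mid and mouth_c below 0.008 m and z of part4_mid in the frame of mouth_c between -0.031 and -0.022 m) or (horizontal distance between part4_mid and mouth_d below 0.008 m and z of part4_mid in the frame of mouth_d between -0.031 and -0.022 m)) and horizontal distance between comb_mid and seat_top below 0.005 m and z of comb_mid in the frame of seat_top below 0.0155 m and angle between the y axis of comb_mid and the y axis of seat_top, either way round below 0.05 rad and angle between comb_mid's own z axis and vertical below 0.06 rad and horizontal distance between any of master1_mid, master2_mid and square_a below 0.03 m and horizontal distance between any of master1_mid, master2_mid and square_b below 0.03 m and angle between each of master1_mid, master2_mid's own z axis and vertical below 0.1 rad and z of master1_mid in the frame of square_a between 0.04 and 0.05 m and z of master2_mid in the frame of square_a between 0.04 and 0.05 m and value of joint start below 0.5 rad), for 0.2 s.
2. the start lever is swung over to on (value of joint start above 0.85 rad), for 0.2 s.
At the end, for the whole second after the job is handed in: steel parts hang upright, within 8 mm of a collar axis and 5 mm of resting on the ring; masters upright, each within 30 mm of its own yellow square's centre; comb within 5 mm and 0.05 rad of its seat, spine at most 3.5 mm above it; all at rest; lever past 0.85 rad (angle between each of part1_mid, part2_mid, part3_mid, part4_mid's own z axis and vertical below 0.12 rad and linear speed of each of part1, part2, part3, part4, comb, master1, master2 below 0.03 m/s and ((horizontal distance between part1_mid and mouth_a below 0.008 m and z of part1_mid in the frame of mouth_a between -0.031 and -0.022 m) or (horizontal distance between part1_mid and mouth_b below 0.008 m and z of part1_mid in the frame of mouth_b between -0.031 and -0.022 m) or (horizontal distance between part1_mid and mouth_c below 0.008 m and z of part1_mid in the frame of mouth_c between -0.031 and -0.022 m) or (horizontal distance between part1_mid and mouth_d below 0.008 m and z of part1_mid in the frame of mouth_d between -0.031 and -0.022 m)) and ((horizontal distance between part2_mid and mouth_a below 0.008 m and z of part2_mid in the frame of mouth_a between -0.031 and -0.022 m) or (horizontal distance between part2_mid and mouth_b below 0.008 m and z of part2_mid in the frame of mouth_b between -0.031 and -0.022 m) or (horizontal distance between part2_mid and mouth_c below 0.008 m and z of part2_mid in the frame of mouth_c between -0.031 and -0.022 m) or (horizontal distance between part2_mid and mouth_d below 0.008 m and z of part2_mid in the frame of mouth_d between -0.031 and -0.022 m)) and ((horizontal distance between part3_mid and mouth_a below 0.008 m and z of part3_mid in the frame of mouth_a between -0.031 and -0.022 m) or (horizontal distance between part3_mid and mouth_b below 0.008 m and z of part3_mid in the frame of mouth_b between -0.031 and -0.022 m) or (horizontal distance between part3_mid and mouth_c below 0.008 m and z of part3_mid in the frame of mouth_c between -0.031 and -0.022 m) or (horizontal distance between part3_mid and mouth_d below 0.008 m and z of part3_mid in the frame of mouth_d between -0.031 and -0.022 m)) and ((horizontal distance between part4_mid and mouth_a below 0.008 m and z of part4_mid in the frame of mouth_a between -0.031 and -0.022 m) or (horizontal distance between part4_mid and mouth_b below 0.008 m and z of part4_mid in the frame of mouth_b between -0.031 and -0.022 m) or (horizontal distance between part4_mid and mouth_c below 0.008 m and z of part4_mid in the frame of mouth_c between -0.031 and -0.022 m) or (horizontal distance between part4_mid and mouth_d below 0.008 m and z of part4_mid in the frame of mouth_d between -0.031 and -0.022 m)) and horizontal distance between comb_mid and seat_top below 0.005 m and z of comb_mid in the frame of seat_top below 0.0155 m and angle between the y axis of comb_mid and the y axis of seat_top, either way round below 0.05 rad and angle between comb_mid's own z axis and vertical below 0.06 rad and horizontal distance between any of master1_mid, master2_mid and square_a below 0.03 m and horizontal distance between any of master1_mid, master2_mid and square_b below 0.03 m and angle between each of master1_mid, master2_mid's own z axis and vertical below 0.1 rad and z of master1_mid in the frame of square_a between 0.04 and 0.05 m and z of master2_mid in the frame of square_a between 0.04 and 0.05 m and value of joint start above 0.85 rad); the robot touches nothing.
It fails at once if the steel block, jar or ring gauge is shifted by more than 40 mm (distance of any of block_mid, jar_mid, gauge_mid from where it was at the start of the episode above 0.04 m).
It fails at once if the start lever is on before the station is ready (value of joint start above 0.6 rad and not (((horizontal distance between part1_mid and mouth_a below 0.008 m and z of part1_mid in the frame of mouth_a between -0.031 and -0.022 m) or (horizontal distance between part1_mid and mouth_b below 0.008 m and z of part1_mid in the frame of mouth_b between -0.031 and -0.022 m) or (horizontal distance between part1_mid and mouth_c below 0.008 m and z of part1_mid in the frame of mouth_c between -0.031 and -0.022 m) or (horizontal distance between part1_mid and mouth_d below 0.008 m and z of part1_mid in the frame of mouth_d between -0.031 and -0.022 m)) and ((horizontal distance between part2_mid and mouth_a below 0.008 m and z of part2_mid in the frame of mouth_a between -0.031 and -0.022 m) or (horizontal distance between part2_mid and mouth_b below 0.008 m and z of part2_mid in the frame of mouth_b between -0.031 and -0.022 m) or (horizontal distance between part2_mid and mouth_c below 0.008 m and z of part2_mid in the frame of mouth_c between -0.031 and -0.022 m) or (horizontal distance between part2_mid and mouth_d below 0.008 m and z of part2_mid in the frame of mouth_d between -0.031 and -0.022 m)) and ((horizontal distance between part3_mid and mouth_a below 0.008 m and z of part3_mid in the frame of mouth_a between -0.031 and -0.022 m) or (horizontal distance between part3_mid and mouth_b below 0.008 m and z of part3_mid in the frame of mouth_b between -0.031 and -0.022 m) or (horizontal distance between part3_mid and mouth_c below 0.008 m and z of part3_mid in the frame of mouth_c between -0.031 and -0.022 m) or (horizontal distance between part3_mid and mouth_d below 0.008 m and z of part3_mid in the frame of mouth_d between -0.031 and -0.022 m)) and ((horizontal distance between part4_mid and mouth_a below 0.008 m and z of part4_mid in the frame of mouth_a between -0.031 and -0.022 m) or (horizontal distance between part4_mid and mouth_b below 0.008 m and z of part4_mid in the frame of mouth_b between -0.031 and -0.022 m) or (horizontal distance between part4_mid and mouth_c below 0.008 m and z of part4_mid in the frame of mouth_c between -0.031 and -0.022 m) or (horizontal distance between part4_mid and mouth_d below 0.008 m and z of part4_mid in the frame of mouth_d between -0.031 and -0.022 m)) and horizontal distance between comb_mid and seat_top below 0.005 m and horizontal distance between any of master1_mid, master2_mid and square_a below 0.03 m and horizontal distance between any of master1_mid, master2_mid and square_b below 0.03 m)).
Of part1, part2, part3, part4 only 2 to 4 are there at a start; the rules pass over those that are not, and their reading is None.
At some moment in a run one of comb may be knocked a few centimetres aside while the robot is not near it.
It also fails if it takes over 210 s, if anything falls off the work surface, if the arm or the gripper's body presses on something with over 40 N, if the wrist force passes 120 N, or if a joint passes its speed limit or range.

## Working session

There is one attempt and no reset: what is moved stays moved. The work goes in short steps, Python scripts to look and compute and a tool call to move; the robot and the scene stay as the last step left them, time stands still between calls to the robot, and variables do not carry over. Pictures are saved under pics/ and viewed, and the job is handed in when it is done.

Besides the shell and the picture viewer there is one more tool, called as name(argument=value, ...) on one line, values as JSON. arm_command: Moves the arm, as the interface text tells. Its arguments: {"type":"object","properties":{"targets":{"type":"array","items":{"type":"object","properties":{"offset":{"type":"array","items":{"type":"number"}},"dr":{"type":"array","items":{"type":"number"}}}}},"gripper":{"type":"number"}},"required":["targets"]}

```bash
ls; mkdir -p pics
python3 - <<'E'
from workcell import arm
import cv2
s=arm.get_state();print(s['t'],s['position'],s['tcp_rot'],s['width'],s['force'])
for n in ['scene','top','wrist']:
    i=arm.camera_info(n);print(n,i)
    cv2.imwrite(f'pics/{n}0.png',arm.camera(n))
E
```

```text
pics
0.0 [0.13783798 0.53193824 0.23848205] [[-9.67970044e-01  2.51064478e-01 -7.89102746e-04]
 [ 2.51065456e-01  9.67968791e-01 -1.59912336e-03]
 [ 3.62343759e-04 -1.74601995e-03 -9.99998410e-01]] 0.9998489109127253 [-0.58748186  0.85822836 -0.02097615]
scene {'mtx': array([[444.70590025,   0.        , 318.4696006 ],
       [  0.        , 444.70590025, 199.28249909],
       [  0.        ,   0.        ,   1.        ]]), 'dist': array([-0.08635895,  0.        ,  0.        ,  0.        ,  0.        ]), 'extrinsics': array([[ 0.45713868,  0.88933681, -0.01021141, -0.21826614],
       [-0.58378966,  0.30870291,  0.75092752,  0.2046075 ],
       [ 0.67097978, -0.3373167 ,  0.66030567, -1.37789317],
       [ 0.        ,  0.        ,  0.        ,  1.        ]])}
top {'mtx': array([[389.95447868,   0.        , 322.80867579],
       [  0.        , 389.95447868, 202.44415803],
       [  0.        ,   0.        ,   1.        ]]), 'dist': array([0.02541708, 0.        , 0.        , 0.        , 0.        ]), 'extrinsics': array([[ 0.02025658, -0.99927582,  0.03221031, -0.02966765],
       [ 0.99727751,  0.02247984,  0.07022977, -0.46285621],
       [-0.07090299,  0.0307    ,  0.99701067, -1.09571727],
       [ 0.        ,  0.        ,  0.        ,  1.        ]])}
wrist {'mtx': array([[295.49024796,   0.        , 321.38155726],
       [  0.        , 295.49024796, 199.91029169],
       [  0.        ,   0.        ,   1.        ]]), 'dist': array([-0.00435114,  0.        ,  0.        ,  0.        ,  0.        ]), 'extrinsics': array([[ 0.25193268,  0.96774261, -0.00203856, -0.54878664],
       [-0.92409492,  0.23994329, -0.29744883,  0.03846536],
       [-0.28736477,  0.0768209 ,  0.95473559, -0.38086794],
       [ 0.        ,  0.        ,  0.        ,  1.        ]])}
```

View pics/scene0.png

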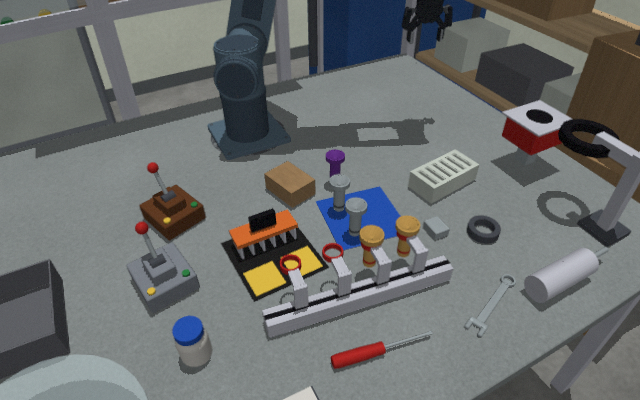

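View pics/top0.png

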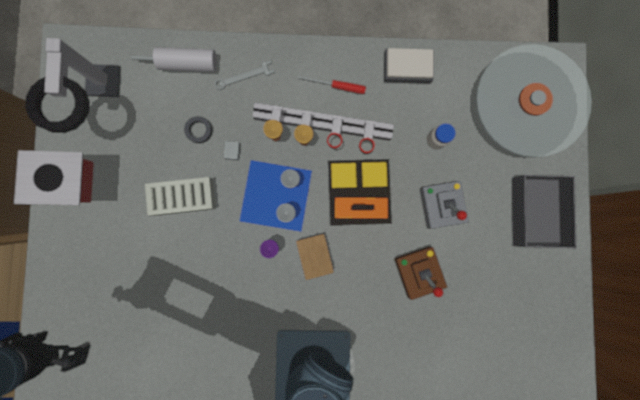

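View pics/wrist0.png

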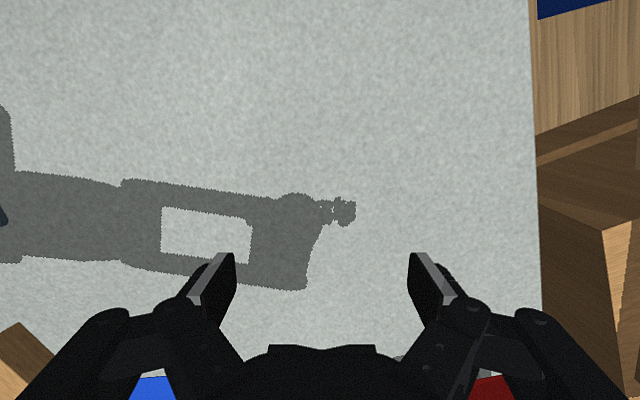

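```bash
cat > h.py <<'E'
import numpy as np, cv2
from scipy.spatial.transform import Rotation as Ro
from workcell import arm
def snap(cam,name=None):
    i=arm.camera_info(cam); im=arm.camera(cam)
    if name: cv2.imwrite(f'pics/{name}.png',im)
    return im,i
def ray(i,uv):
    p=cv2.undistortPoints(np.array(uv,float).reshape(-1,1,2),i['mtx'],i['dist']).reshape(-1,2)
    d=np.c_[p[:,0],-p[:,1],-np.ones(len(p))]
    E=i['extrinsics'];R=E[:3,:3];t=E[:3,3]
    return -R.T@t, d@R
def onz(i,uv,z):
    c,d=ray(i,uv); return c+d*((z-c[2])/d[:,2])[:,None]
def proj(i,P):
    P=np.atleast_2d(P);E=i['extrinsics'];q=P@E[:3,:3].T+E[:3,3]
    q=q*[1,-1,-1]
    return cv2.projectPoints(q,np.zeros(3),np.zeros(3),i['mtx'],i['dist'])[0].reshape(-1,2)
def Rdown(yaw): # jaw (tool y) at world angle yaw deg from +x, pointing down
    a=np.radians(yaw); y=np.array([np.cos(a),np.sin(a),0]); z=np.array([0,0,-1.]); x=np.cross(y,z)
    return np.c_[x,y,z]
def go(pos,yaw):
    s=arm.get_state();R=np.array(s['tcp_rot']);p=np.array(s['position'])
    best=None
    for k in (0,180):
        dr=Ro.from_matrix(R.T@Rdown(yaw+k)).as_rotvec()
        if best is None or np.linalg.norm(dr)<np.linalg.norm(best): best=dr
    print('offset',np.round(R.T@(np.array(pos)-p),4),'dr',np.round(best,4))
def st():
    s=arm.get_state();R=s['tcp_rot'];print('t',round(s['t'],2),'p',np.round(s['position'],4),'jawyaw',round(np.degrees(np.arctan2(R[1][1],R[0][1])),2),'tilt',round(np.degrees(np.arccos(-R[2][2])),2),'F',np.round(s['force'],1),'w',round(s['width'],3),'J',np.round(s['joints'],1))
def crop(im,x0,y0,x1,y1,k,name):
    c=cv2.resize(im[y0:y1,x0:x1],None,fx=k,fy=k,interpolation=cv2.INTER_CUBIC);cv2.imwrite(f'pics/{name}.png',c)
E
python3 - <<'E'
from h import *
im=cv2.imread('pics/top0.png');crop(im,130,90,490,310,2.2,'top0a')
im=cv2.imread('pics/scene0.png');crop(im,200,140,480,340,2.8,'scene0a')
i=arm.camera_info('top')
for n,uv,z in [('purple',(270,248),.085),('p1',(287,212),.09),('p2',(289,178),.09),('m1',(274,130),.118),('m2',(304,133),.118),('ring1',(335,141),.1),('ring2',(367,145),.1),('comb',(361,208),.0),('sq',(343,175),0),('sq',(374,174),0),('seat',(180,196),.05),('knob',(461,215),.13),('block',(232,150),.02),('jar',(445,133),.085),('gauge',(198,129),.02)]:
    print(n,np.round(onz(i,[uv],z)[0],3))
E
```

```text
purple [0.335 0.119 0.085]
p1 [0.431 0.077 0.09 ]
p2 [0.522 0.074 0.09 ]
m1 [0.643 0.115 0.118]
m2 [0.637 0.036 0.118]
ring1 [ 0.623 -0.046  0.1  ]
ring2 [ 0.614 -0.132  0.1  ]
comb [ 0.451 -0.131  0.   ]
sq [ 0.546 -0.078  0.   ]
sq [ 0.551 -0.168  0.   ]
seat [0.47  0.371 0.05 ]
knob [ 0.431 -0.373  0.13 ]
block [0.607 0.242 0.02 ]
jar [ 0.656 -0.348  0.085]
gauge [0.664 0.34  0.02 ]
```

View pics/top0a.png

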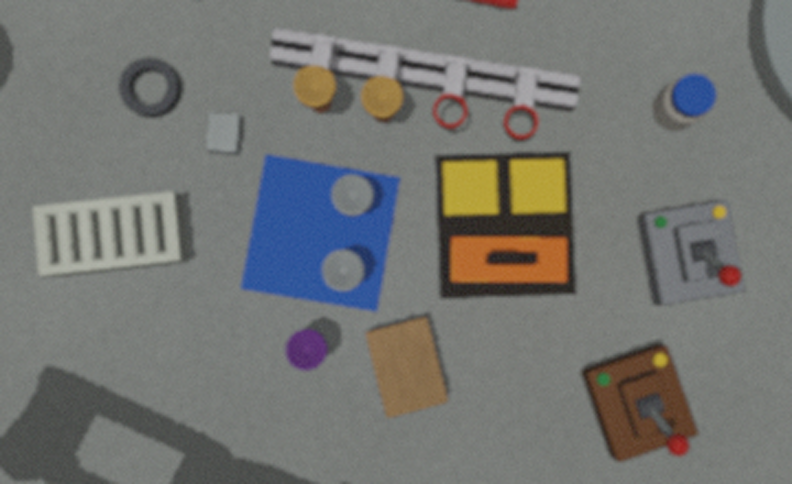

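View pics/scene0a.png

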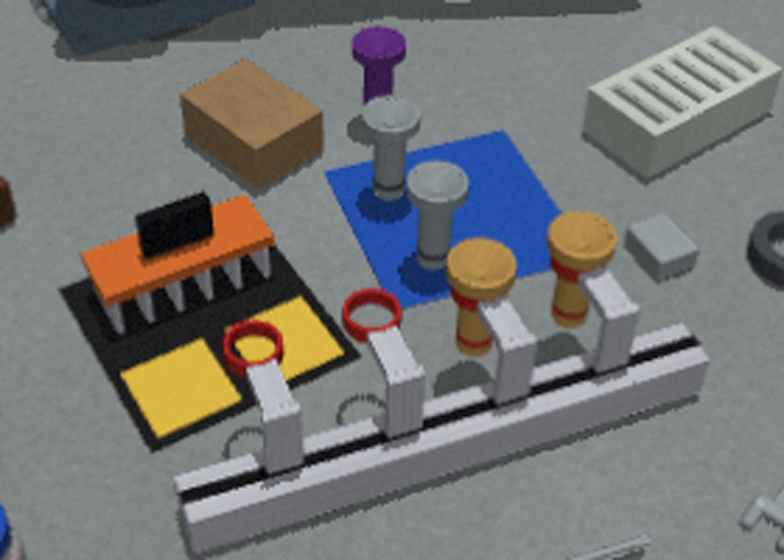

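```bash
cat >> h.py <<'E'
def mask(im,lo,hi):
    h=cv2.cvtColor(im,cv2.COLOR_BGR2HSV); return cv2.inRange(h,np.array(lo),np.array(hi))
def blobs(m,amin=30,close=0):
    if close: m=cv2.morphologyEx(m,cv2.MORPH_CLOSE,np.ones((close,close),np.uint8))
    cs,_=cv2.findContours(m,cv2.RETR_EXTERNAL,cv2.CHAIN_APPROX_NONE)
    return sorted([c for c in cs if cv2.contourArea(c)>=amin],key=lambda c:-cv2.contourArea(c))
def rectz(i,c,z):
    P=onz(i,c.reshape(-1,2).astype(float),z)[:,:2]
    (cx,cy),(w,h),a=cv2.minAreaRect((P*1000).astype(np.float32))
    if w<h: w,h,a=h,w,a+90   # a = direction of long side
    return np.array([cx,cy])/1000,w,h,(a%180)
def circz(i,c,z):
    P=onz(i,c.reshape(-1,2).astype(float),z)[:,:2]
    (cx,cy),(w,h),a=cv2.fitEllipse((P*1000).astype(np.float32))
    return np.array([cx,cy])/1000,w,h
E
python3 - <<'E'
from h import *
im=cv2.imread('pics/top0.png');i=arm.camera_info('top')
h=cv2.cvtColor(im,cv2.COLOR_BGR2HSV)
for n,(u,v) in dict(comb=(345,205),sq=(343,175),seat=(150,185),brass=(274,130),steel=(289,178),ring=(335,150),blue=(260,200),table=(220,260)).items(): print(n,h[v,u])
for c in blobs(mask(im,(4,130,120),(16,255,255)),100): print('orange',rectz(i,c,.048))
for c in blobs(mask(im,(22,120,120),(34,255,255)),100): print('yellow',rectz(i,c,0))
for c in blobs(mask(im,(15,80,100),(21,255,255)),100): print('brass',circz(i,c,.118))
for c in blobs(mask(im,(20,8,170),(45,60,255)),100,close=9): print('white',rectz(i,c,.05))
s=arm.get_state();w=arm.camera_info('wrist');E=w['extrinsics'];c=-E[:3,:3].T@E[:3,3];R=np.array(s['tcp_rot'])
print('cam in tool',R.T@(c-s['position']),'look',R.T@(-E[2,:3]),'right',R.T@E[0,:3])
E
```

```text
comb [ 13 198 179]
sq [ 25 169 184]
seat [ 36  15 170]
brass [ 20 144 154]
steel [ 98   8 135]
ring [ 53  10 103]
blue [109 176 154]
table [ 66  10 126]
orange (array([ 0.44956516, -0.12542957]), 145.30052185058594, 58.48086166381836, 91.23072135448456)
orange (array([ 0.77185901, -0.61911267]), 87.2562255859375, 84.0702133178711, 135.67916870117188)
yellow (array([ 0.54615576, -0.07892229]), 72.93244934082031, 70.51286315917969, 91.4585108757019)
yellow (array([ 0.55133984, -0.16829782]), 71.04720306396484, 70.68653106689453, 91.35361385345459)
brass (array([0.25576944, 0.74422131]), 59.26280975341797, 230.62461853027344)
brass (array([0.31744196, 0.00174148]), 81.18580627441406, 118.35801696777344)
brass (array([0.63570215, 0.0380333 ]), 48.97674560546875, 49.33570861816406)
brass (array([0.64648901, 0.11814173]), 47.906455993652344, 49.952491760253906)
white (array([0.47131848, 0.37672125]), 163.67100524902344, 80.52506256103516, 97.71259021759033)
white (array([ 0.86652698, -0.25887259]), 120.92926788330078, 73.6026611328125, 89.85067749023438)
cam in tool [ 7.60137628e-02 -1.32308783e-04 -1.35382692e-01] look [-2.97746382e-01 -6.39835291e-04  9.54644794e-01] right [-9.06216401e-04  9.99999514e-01  3.87591624e-04]
```

Run:
```python
from h import *
st(); go((.45,-.125,.22),2)
```

```text
t 0.15 p [0.1379 0.532  0.2387] jawyaw 75.46 tilt 0.08 F [0.8 1.1 0.4] w 1.004 J [ 63.8  14.9  88.   -0.   77.2 -11.6]
offset [-0.4671 -0.5576  0.0193] dr [-1.4000e-03  7.0000e-04  1.2821e+00]
```

arm_command(targets=[{"offset":[-0.467,-0.558,0.019],"dr":[0,0,1.282]},{"offset":[-0.467,-0.558,0.019],"dr":[0,0,1.282]},{"offset":[-0.467,-0.558,0.019],"dr":[0,0,1.282]},{"offset":[-0.467,-0.558,0.019],"dr":[0,0,1.282]},{"offset":[-0.467,-0.558,0.019],"dr":[0,0,1.282]},{"offset":[-0.467,-0.558,0.019],"dr":[0,0,1.282]},{"offset":[-0.467,-0.558,0.019],"dr":[0,0,1.282]},{"offset":[-0.467,-0.558,0.019],"dr":[0,0,1.282]},{"offset":[-0.467,-0.558,0.019],"dr":[0,0,1.282]},{"offset":[-0.467,-0.558,0.019],"dr":[0,0,1.282]}])

```text
t: 1.4
position: [0.4064, -0.0342, 0.2231]
tcp_rot: [[-0.034, 0.999, 0.001], [0.999, 0.034, 0.0], [0.0, 0.001, -1.0]]
force: [1.7, 0.3, -0.0]
width: 0.997
```

arm_command(targets=[{"offset":[0,0,0],"dr":[0,0,0]},{"offset":[0,0,0],"dr":[0,0,0]}])

```text
t: 1.65
position: [0.4053, -0.0319, 0.2225]
tcp_rot: [[-0.034, 0.999, -0.002], [0.999, 0.034, 0.001], [0.001, -0.001, -1.0]]
force: [-0.4, -0.8, 0.2]
width: 0.998
```

Run:
```python
from h import *
st(); go((.45,-.125,.22),2)
```

```text
t 1.65 p [ 0.4053 -0.0319  0.2225] jawyaw 1.93 tilt 0.1 F [-0.4 -0.8  0.2] w 0.998 J [-20.3   0.5 107.3   0.   72.3 -22.3]
offset [-0.0946  0.0415  0.0024] dr [-0.0015 -0.0011 -0.0013]
```

arm_command(targets=[{"offset":[-0.095,0.042,0.002],"dr":[0,0,0]},{"offset":[-0.095,0.042,0.002],"dr":[0,0,0]},{"offset":[-0.095,0.042,0.002],"dr":[0,0,0]},{"offset":[-0.095,0.042,0.002],"dr":[0,0,0]}])

```text
t: 2.15
position: [0.4505, -0.1236, 0.2208]
tcp_rot: [[-0.037, 0.999, -0.001], [0.999, 0.037, 0.001], [0.001, -0.001, -1.0]]
force: [-0.2, 0.7, -0.7]
width: 0.997
```

Run:
```python
from h import *
st()
im,i=snap('wrist','w1'); 
for c in blobs(mask(im,(4,130,90),(16,255,255)),300): print('orange',rectz(i,c,.048),cv2.contourArea(c))
for c in blobs(mask(im,(22,120,90),(34,255,255)),300): print('yellow',rectz(i,c,0))
for c in blobs(mask(im,(0,0,0),(180,255,40)),300): print('dark',cv2.boundingRect(c))
```

```text
t 2.15 p [ 0.4505 -0.1236  0.2208] jawyaw 2.1 tilt 0.09 F [-0.2  0.7 -0.7] w 0.997 J [-29.1   7.1 100.3   0.   72.7 -31.2]
orange (array([ 0.4490293 , -0.12434146]), 146.1953125, 56.19708251953125, 90.48097103834152) 6752.5
orange (array([ 0.2596958 , -0.25445316]), 118.4144287109375, 39.412384033203125, 27.368900299072266) 1768.0
yellow (array([ 0.54636102, -0.07786491]), 71.9770736694336, 71.10135650634766, 92.83449268341064)
yellow (array([ 0.55089636, -0.16841423]), 71.5599594116211, 70.8780746459961, 92.69560647010803)
dark (15, 253, 613, 147)
dark (280, 98, 166, 145)
dark (576, 235, 47, 102)
dark (313, 156, 15, 66)
dark (561, 46, 30, 56)
dark (526, 134, 30, 57)
dark (534, 31, 25, 54)
```

View pics/w1.png

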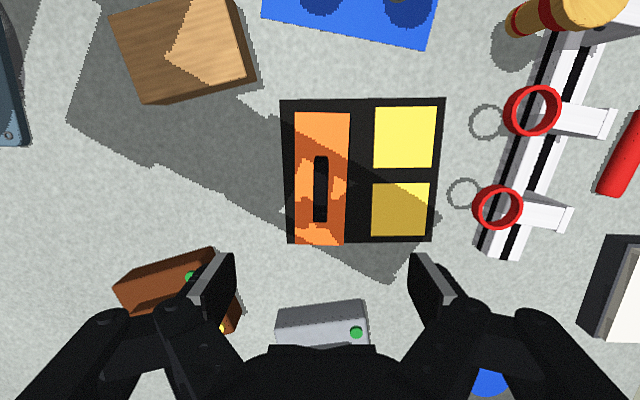

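Run:
```python
from h import *
go((.449,-.1243,.064),0.5)
```

```text
offset [-0.0009 -0.0014  0.1569] dr [-0.0007 -0.0009  0.0284]
```

arm_command(targets=[{"offset":[-0.001,-0.0015,0.05],"dr":[0,0,0.028]},{"offset":[-0.001,-0.0015,0.1],"dr":[0,0,0.028]},{"offset":[-0.001,-0.0015,0.13],"dr":[0,0,0.028]},{"offset":[-0.001,-0.0015,0.157],"dr":[0,0,0.028]},{"offset":[-0.001,-0.0015,0.157],"dr":[0,0,0.028]},{"offset":[-0.001,-0.0015,0.157],"dr":[0,0,0.028]}])

```text
t: 2.95
position: [0.4502, -0.1261, 0.0651]
tcp_rot: [[-0.008, 1.0, 0.001], [1.0, 0.008, -0.001], [-0.001, 0.001, -1.0]]
force: [0.0, -0.9, 0.0]
width: 1.002
```

Run:
```python
from h import *
st()
im,i=snap('wrist','w2');
```

```text
t 2.95 p [ 0.4502 -0.1261  0.0651] jawyaw 0.47 tilt 0.08 F [ 0.  -0.9  0. ] w 1.002 J [-29.4  18.  111.8   0.   50.2 -29.8]
```

View pics/w2.png

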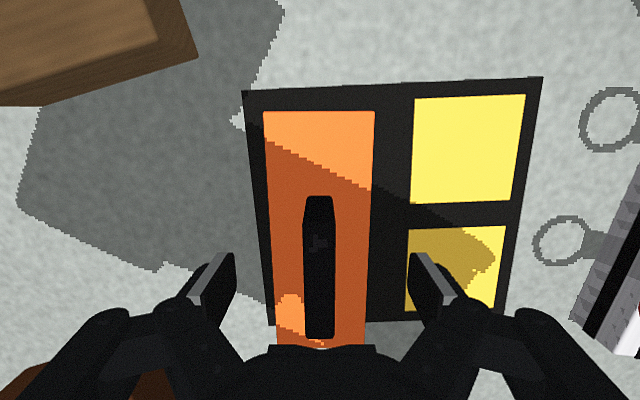

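arm_command(targets=[{"offset":[0,0,0],"dr":[0,0,0]},{"offset":[0,0,0],"dr":[0,0,0]},{"offset":[0,0,0],"dr":[0,0,0]},{"offset":[0,0,0],"dr":[0,0,0]},{"offset":[0,0,0],"dr":[0,0,0]},{"offset":[0,0,0],"dr":[0,0,0]},{"offset":[0,0,0],"dr":[0,0,0]},{"offset":[0,0,0],"dr":[0,0,0]}], gripper=-1)

```text
t: 4.0
position: [0.4498, -0.1266, 0.0641]
tcp_rot: [[-0.007, 1.0, -0.0], [1.0, 0.007, -0.0], [-0.0, -0.0, -1.0]]
force: [-1.5, 0.4, 4.5]
width: 0.155
```

Run:
```python
from h import *
st()
im,i=snap('wrist','w3');
```

```text
t 4.0 p [ 0.4498 -0.1266  0.0641] jawyaw 0.4 tilt 0.01 F [-1.5  0.4  4.5] w 0.155 J [-29.4  18.1 111.8  -0.   50.1 -29.8]
```

View pics/w3.png

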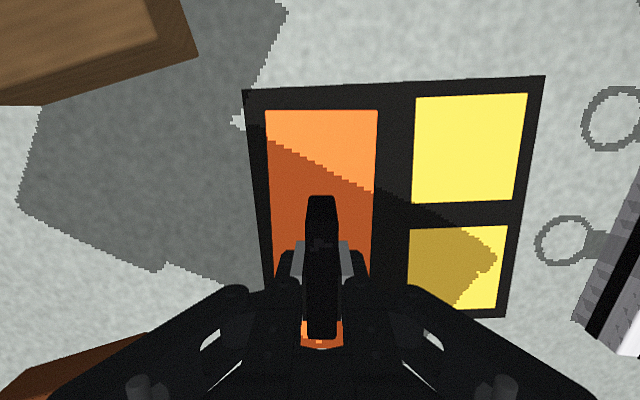

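arm_command(targets=[{"offset":[0,0,-0.04],"dr":[0,0,0]},{"offset":[0,0,-0.1],"dr":[0,0,0]},{"offset":[0,0,-0.16],"dr":[0,0,0]},{"offset":[0,0,-0.16],"dr":[0,0,0]},{"offset":[0,0,-0.16],"dr":[0,0,0]},{"offset":[0,0,-0.16],"dr":[0,0,0]}])

```text
t: 4.8
position: [0.4484, -0.1258, 0.2217]
tcp_rot: [[-0.007, 1.0, -0.004], [1.0, 0.007, 0.002], [0.002, -0.004, -1.0]]
force: [-0.7, -0.7, -3.2]
width: 0.154
```

Run:
```python
from h import *
st();go((.34,.36,.224),7.7)
im,i=snap('scene','s4'); 
crop(im,150,100,490,340,2.3,'s4a')
```

```text
t 4.8 p [ 0.4484 -0.1258  0.2217] jawyaw 0.4 tilt 0.28 F [-0.7 -0.7 -3.2] w 0.154 J [-29.4   7.  100.3   0.   73.  -29.8]
offset [ 0.4866 -0.105  -0.0007] dr [-0.0041 -0.0027 -0.1274]
```

View pics/s4a.png

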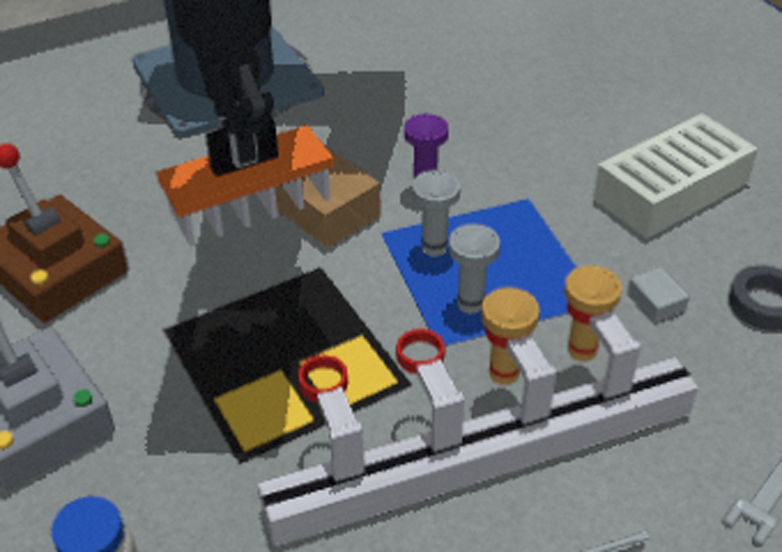

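arm_command(targets=[{"offset":[0.06,-0.013,0],"dr":[0,0,-0.02]},{"offset":[0.12,-0.026,0],"dr":[0,0,-0.04]},{"offset":[0.18,-0.039,0],"dr":[0,0,-0.06]},{"offset":[0.24,-0.052,0],"dr":[0,0,-0.08]},{"offset":[0.3,-0.065,0],"dr":[0,0,-0.1]},{"offset":[0.36,-0.078,0],"dr":[0,0,-0.115]},{"offset":[0.42,-0.091,0],"dr":[0,0,-0.127]},{"offset":[0.46,-0.1,0],"dr":[0,0,-0.127]},{"offset":[0.486,-0.105,0],"dr":[0,0,-0.127]},{"offset":[0.486,-0.105,0],"dr":[0,0,-0.127]}])

```text
t: 6.1
position: [0.3402, 0.3599, 0.2223]
tcp_rot: [[-0.137, 0.991, -0.003], [0.991, 0.137, -0.001], [-0.001, -0.003, -1.0]]
force: [-0.2, -0.7, -3.0]
width: 0.155
```

arm_command(targets=[{"offset":[0,0,0],"dr":[0,0,0]},{"offset":[0,0,0],"dr":[0,0,0]},{"offset":[0,0,0],"dr":[0,0,0]}])

```text
t: 6.48
position: [0.3417, 0.3579, 0.224]
tcp_rot: [[-0.132, 0.991, -0.0], [0.991, 0.132, -0.0], [-0.0, -0.0, -1.0]]
force: [1.4, -0.8, -3.4]
width: 0.15
```

Run:
```python
from h import *
st()
im,i=snap('wrist','w5')
```

```text
t 6.47 p [0.3417 0.3579 0.224 ] jawyaw 7.6 tilt 0.01 F [ 1.4 -0.8 -3.4] w 0.15 J [33.4  9.8 96.6 -0.  73.6 25.8]
```

View pics/w5.png

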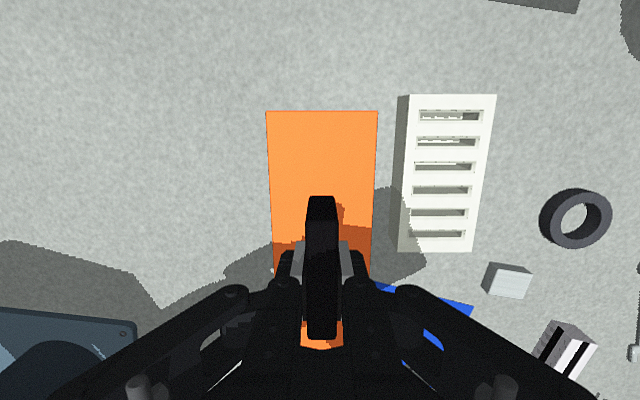

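Run:
```python
from h import *
im=cv2.imread('pics/w5.png');i=arm.camera_info('wrist')
crop(im,370,70,530,270,3,'w5a')
h=cv2.cvtColor(im,cv2.COLOR_BGR2HSV);print(h[120,402],h[150,412],h[105,450],h[60,450],h[150,482])
m=cv2.inRange(h[...,2],225,255); m[:, :380]=0;m[:,520:]=0;m[:85]=0;m[262:]=0
for c in blobs(m,300,5)[:2]: print('seat',rectz(i,c,.05),cv2.contourArea(c))
# slots: dark holes inside
c=blobs(m,300,5)[0]
mm=cv2.inRange(h[...,2],0,224); f=np.zeros_like(mm);cv2.drawContours(f,[c],-1,255,-1);mm&=f
for s in blobs(mm,60): print('slot',rectz(i,s,.05))
```

```text
[ 40  20 117] [ 40   6 249] [ 40   6 247] [ 75   3 193] [ 36   5 249]
seat (array([0.47070367, 0.37758832]), 173.0486297607422, 86.5315933227539, 97.6875729560852) 11467.0
slot (array([0.46154694, 0.44392535]), 64.72480773925781, 10.664073944091797, 7.619359970092773)
slot (array([0.46825323, 0.39241064]), 64.77935028076172, 9.645285606384277, 7.577550888061523)
slot (array([0.46491586, 0.41831857]), 65.47356414794922, 9.17609977722168, 7.59796142578125)
slot (array([0.47184955, 0.36687653]), 64.45935821533203, 8.997161865234375, 7.558357238769531)
slot (array([0.47543723, 0.34062878]), 64.51199340820312, 9.441985130310059, 7.538756847381592)
```

View pics/w5a.png

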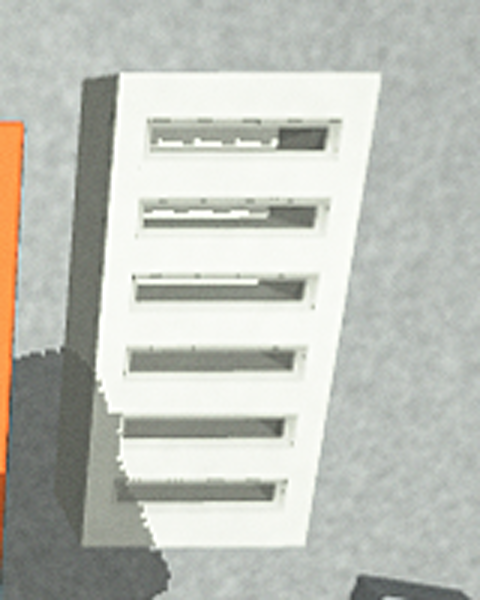

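Run:
```python
from h import *
im=cv2.imread('pics/w5.png');i=arm.camera_info('wrist')
m=mask(im,(4,130,90),(16,255,255)); m[250:]=0
c=blobs(m,300)[0].reshape(-1,2)
s=arm.get_state();R=np.array(s['tcp_rot']);p=np.array(s['position'])
for d in (.0165,.015,.018):
    P=(onz(i,c.astype(float),p[2]-d)-p)@R
    back=P[(c[:,1]<113)&(c[:,0]>270)&(c[:,0]<374)]
    L=P[(c[:,0]<290)&(c[:,1]>115)&(c[:,1]<235)];Rr=P[(c[:,0]>350)&(c[:,1]>115)&(c[:,1]<180)]
    fl=np.polyfit(L[:,0],L[:,1],1);fr=np.polyfit(Rr[:,0],Rr[:,1],1)
    print(d,'back x',back[:,0].mean(),'-> mid',back[:,0].mean()+.073,'y0',(fl[1]+fr[1])/2,'w',fr[1]-fl[1],'slopes deg',np.degrees(fl[0]),np.degrees(fr[0]))
```

```text
0.0165 back x 0.07431605278094479 -> mid 0.14731605278094478 y0 -0.00010669044916968018 w 0.055176936956041873 slopes deg 0.07370475362402788 -0.08842629026795375
0.015 back x 0.07433094445512774 -> mid 0.14733094445512773 y0 -0.00010686364822500016 w 0.05463410915351891 slopes deg 0.07370475362403303 -0.08842629026793178
0.018 back x 0.07430116110676184 -> mid 0.14730116110676184 y0 -0.00010651725011438622 w 0.05571976475856487 slopes deg 0.07370475362405145 -0.0884262902679447
```

Run:
```python
from h import *
st();go((.4709,.3763,.224),7.69);go((.4709,.3763,.135),7.69)
```

```text
t 6.53 p [0.3417 0.358  0.2241] jawyaw 7.61 tilt 0.01 F [-0.4  0.8 -2.5] w 0.155 J [33.4  9.8 96.6 -0.  73.6 25.8]
offset [1.000e-03 1.305e-01 1.000e-04] dr [ 0.0001  0.0001 -0.0015]
offset [0.001  0.1305 0.0891] dr [ 0.0001  0.0001 -0.0015]
```

arm_command(targets=[{"offset":[0.001,0.05,0],"dr":[0,0,-0.0015]},{"offset":[0.001,0.1,0],"dr":[0,0,-0.0015]},{"offset":[0.001,0.1305,0],"dr":[0,0,-0.0015]},{"offset":[0.001,0.1305,0.04],"dr":[0,0,-0.0015]},{"offset":[0.001,0.1305,0.08],"dr":[0,0,-0.0015]},{"offset":[0.001,0.1305,0.089],"dr":[0,0,-0.0015]},{"offset":[0.001,0.1305,0.089],"dr":[0,0,-0.0015]},{"offset":[0.001,0.1305,0.089],"dr":[0,0,-0.0015]}])

```text
t: 7.52
position: [0.4718, 0.3777, 0.1371]
tcp_rot: [[-0.135, 0.991, 0.003], [0.991, 0.135, 0.002], [0.001, 0.003, -1.0]]
force: [-0.1, -0.2, -2.7]
width: 0.156
```

Run:
```python
from h import *
st();go((.4709,.3763,.135),7.69)
im,i=snap('wrist','w6');im,i=snap('scene','s6');crop(im,360,100,540,240,4,'s6a')
```

```text
t 7.53 p [0.4718 0.3777 0.1371] jawyaw 7.76 tilt 0.21 F [-0.1 -0.2 -2.7] w 0.156 J [28.1 24.9 88.3 -0.  66.6 20.4]
offset [-0.0013 -0.001   0.0021] dr [ 0.0035 -0.0013  0.0013]
```

View pics/w6.png

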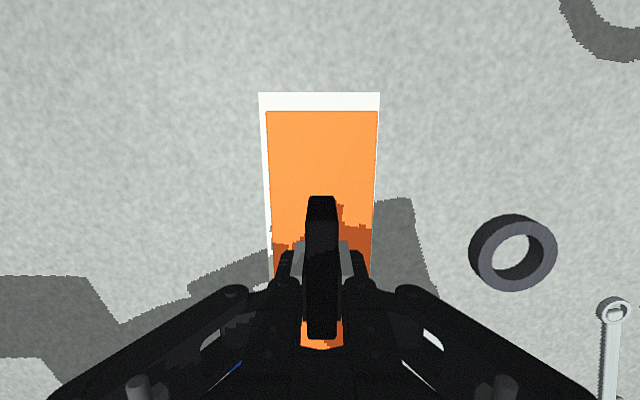

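View pics/s6a.png

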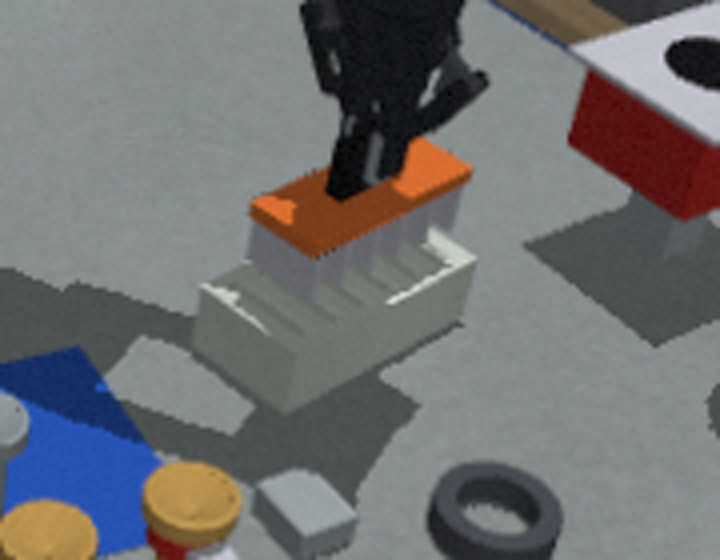

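```bash
cat >> h.py <<'E'
def combcheck(im,i,s,d=.0175,rmax=240):
    R=np.array(s['tcp_rot']);p=np.array(s['position'])
    h=cv2.cvtColor(im,cv2.COLOR_BGR2HSV)
    o=mask(im,(4,130,90),(16,255,255)); o[250:]=0
    co=blobs(o,300)[0]; bx=cv2.boundingRect(co)
    w=cv2.inRange(h[...,2],228,255)&cv2.inRange(h[...,1],0,40)
    w|=o; w[250:]=0; w=cv2.morphologyEx(w,cv2.MORPH_OPEN,np.ones((3,3),np.uint8))
    f=None
    for c in blobs(w,300):
        if cv2.pointPolygonTest(c,(float(bx[0]+bx[2]/2),float(bx[1]+20)),False)>0: f=c
    out=[]
    for c,z,half in ((co,p[2]-d,.073),(f,.05,.086)):
        c=c.reshape(-1,2); P=(onz(i,c.astype(float),z)-p)@R
        top=c[:,1].min(); x0,x1=c[c[:,1]<=top+2][:,0].min(),c[c[:,1]<=top+2][:,0].max()
        b=P[(c[:,1]<=top+2)&(c[:,0]>x0+5)&(c[:,0]<x1-5)]
        mid=(x0+x1)/2; sel=(c[:,1]>top+6)&(c[:,1]<top+70)
        L=P[sel&(c[:,0]<mid)];r=P[sel&(c[:,0]>mid)]
        fb=np.polyfit(b[:,1],b[:,0],1);fl=np.polyfit(L[:,0],L[:,1],1);fr=np.polyfit(r[:,0],r[:,1],1)
        out.append((fb[1]-half,(fl[1]+fr[1])/2))
        print('mid tool xy mm',np.round(np.array(out[-1])*1000,2),'width',round((fr[1]-fl[1])*1000,1),'yaw deg',np.round(np.degrees([fl[0],fr[0],-fb[0]]),2))
    print('need shift tool xy mm',np.round((np.array(out[1])-out[0])*1000,2))
E
python3 - <<'E'
from h import *
s=arm.get_state();im,i=snap('wrist','w6b')
combcheck(im,i,s)
E
```

```text
mid tool xy mm [ 1.29 -0.21] width 55.2 yaw deg [ 0.03 -0.01  0.05]
mid tool xy mm [ 0.5  -2.73] width 84.6 yaw deg [0.32 0.87 0.04]
need shift tool xy mm [-0.8  -2.51]
```

Run:
```python
from h import *
im=cv2.imread('pics/w6b.png');crop(im,245,80,395,205,5,'w6c')
g=cv2.cvtColor(im,cv2.COLOR_BGR2HSV)
for r in (96,100,104,108): print(r,[tuple(g[r,x]) [1:] for x in list(range(255,263))],[tuple(g[r,x])[1:] for x in range(376,385)])
```

```text
96 [(np.uint8(8), np.uint8(203)), (np.uint8(6), np.uint8(202)), (np.uint8(6), np.uint8(200)), (np.uint8(10), np.uint8(222)), (np.uint8(1), np.uint8(255)), (np.uint8(4), np.uint8(253)), (np.uint8(4), np.uint8(252)), (np.uint8(4), np.uint8(252))] [(np.uint8(5), np.uint8(251)), (np.uint8(4), np.uint8(251)), (np.uint8(3), np.uint8(252)), (np.uint8(4), np.uint8(254)), (np.uint8(7), np.uint8(211)), (np.uint8(9), np.uint8(196)), (np.uint8(4), np.uint8(194)), (np.uint8(9), np.uint8(197)), (np.uint8(5), np.uint8(196))]
100 [(np.uint8(5), np.uint8(213)), (np.uint8(7), np.uint8(213)), (np.uint8(7), np.uint8(206)), (np.uint8(7), np.uint8(208)), (np.uint8(0), np.uint8(255)), (np.uint8(4), np.uint8(253)), (np.uint8(3), np.uint8(251)), (np.uint8(4), np.uint8(252))] [(np.uint8(4), np.uint8(250)), (np.uint8(5), np.uint8(251)), (np.uint8(4), np.uint8(252)), (np.uint8(4), np.uint8(255)), (np.uint8(9), np.uint8(200)), (np.uint8(8), np.uint8(190)), (np.uint8(9), np.uint8(197)), (np.uint8(9), np.uint8(197)), (np.uint8(9), np.uint8(194))]
104 [(np.uint8(10), np.uint8(200)), (np.uint8(7), np.uint8(196)), (n
[... 268 characters left out ...]
 (np.uint8(6), np.uint8(254)), (np.uint8(8), np.uint8(189)), (np.uint8(8), np.uint8(193)), (np.uint8(9), np.uint8(199)), (np.uint8(7), np.uint8(189)), (np.uint8(9), np.uint8(190))]
108 [(np.uint8(11), np.uint8(200)), (np.uint8(6), np.uint8(200)), (np.uint8(8), np.uint8(195)), (np.uint8(12), np.uint8(199)), (np.uint8(7), np.uint8(244)), (np.uint8(3), np.uint8(255)), (np.uint8(3), np.uint8(252)), (np.uint8(3), np.uint8(251))] [(np.uint8(3), np.uint8(252)), (np.uint8(3), np.uint8(252)), (np.uint8(5), np.uint8(254)), (np.uint8(7), np.uint8(250)), (np.uint8(10), np.uint8(195)), (np.uint8(6), np.uint8(204)), (np.uint8(8), np.uint8(204)), (np.uint8(10), np.uint8(204)), (np.uint8(7), np.uint8(194))]
```

View pics/w6c.png

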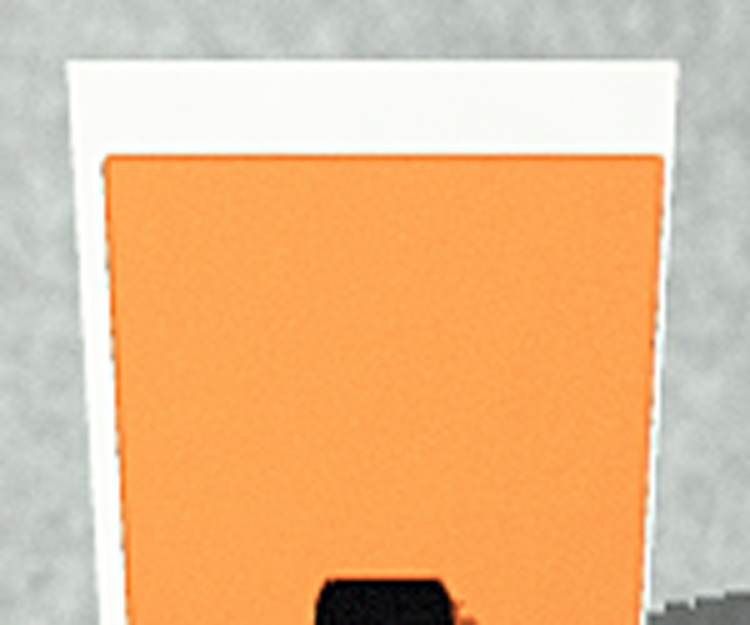

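Run:
```python
from h import *
i=arm.camera_info('wrist');s=arm.get_state();R=np.array(s['tcp_rot']);p=np.array(s['position'])
for uv,z in (([(258.2,91.8),(380.0,91.8)],.05),([(258.8,104),(379.8,104)],.05),([(265.8,110.8),(378,110.8)],p[2]-.0185),([(267.5,140),(375.8,140)],p[2]-.0185)):
    P=(onz(i,uv,z)-p)@R; print(P*1000, P.mean(0)*1000)
```

```text
[[ 86.65396739 -44.69126859  86.62445957]
 [ 86.58847802  41.4535221   86.86307531]] [86.6212227  -1.61887324 86.74376744]
[[ 78.44327296 -44.78521273  86.61582076]
 [ 78.36766348  41.78232165  86.85559747]] [78.40546822 -1.50144554 86.73570912]
[[ 74.40140404 -27.79579337  18.49898857]
 [ 74.35006956  28.20654122  18.65410263]] [74.3757368   0.20537392 18.5765456 ]
[[ 60.04578013 -27.73171095  18.48451708]
 [ 59.97818402  27.87443103  18.63851681]] [60.01198207  0.07136004 18.56151694]
```

arm_command(targets=[{"offset":[-0.0008,-0.0016,0],"dr":[0,0,0]},{"offset":[-0.0008,-0.0016,0.006],"dr":[0,0,0]},{"offset":[-0.0008,-0.0016,0.012],"dr":[0,0,0]},{"offset":[-0.0008,-0.0016,0.018],"dr":[0,0,0]},{"offset":[-0.0008,-0.0016,0.022],"dr":[0,0,0]},{"offset":[-0.0008,-0.0016,0.026],"dr":[0,0,0]},{"offset":[-0.0008,-0.0016,0.028],"dr":[0,0,0]}])

```text
t: 8.55
position: [0.469, 0.376, 0.1067]
tcp_rot: [[-0.135, 0.991, -0.0], [0.991, 0.135, -0.0], [-0.0, -0.0, -1.0]]
force: [0.0, 0.5, -2.3]
width: 0.156
```

Run:
```python
from h import *
st()
im,i=snap('wrist','w7');im,i=snap('scene','s7');crop(im,360,100,540,240,4,'s7a')
```

```text
t 8.55 p [0.469  0.376  0.1067] jawyaw 7.76 tilt 0.02 F [ 0.   0.5 -2.3] w 0.156 J [28.1 26.5 90.5 -0.  63.  20.3]
```

View pics/s7a.png

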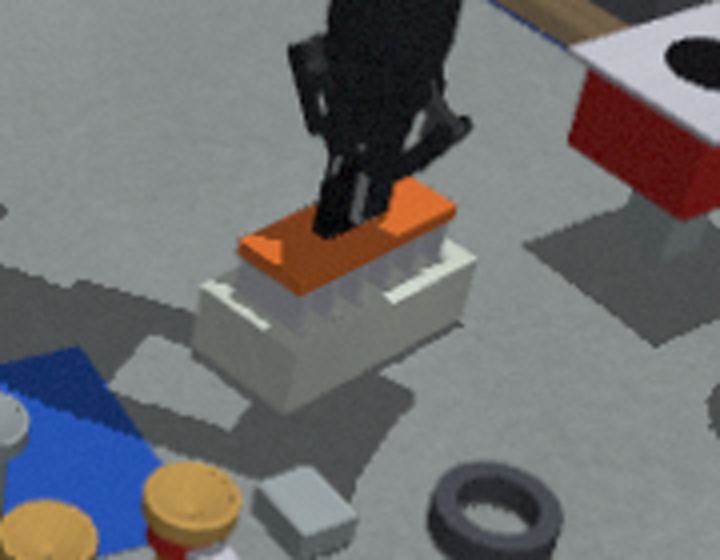

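arm_command(targets=[{"offset":[0,0,0.005],"dr":[0,0,0]},{"offset":[0,0,0.01],"dr":[0,0,0]},{"offset":[0,0,0.015],"dr":[0,0,0]},{"offset":[0,0,0.019],"dr":[0,0,0]},{"offset":[0,0,0.022],"dr":[0,0,0]},{"offset":[0,0,0.024],"dr":[0,0,0]},{"offset":[0,0,0.024],"dr":[0,0,0]}])

```text
t: 9.52
position: [0.469, 0.3761, 0.0829]
tcp_rot: [[-0.135, 0.991, -0.0], [0.991, 0.135, -0.0], [-0.0, -0.0, -1.0]]
force: [-0.0, -0.4, -2.9]
width: 0.148
```

Run:
```python
from h import *
st()
im,i=snap('wrist','w8');im,i=snap('scene','s8');crop(im,360,100,540,240,4,'s8a')
```

```text
t 9.53 p [0.469  0.3761 0.0829] jawyaw 7.77 tilt 0.01 F [-0.  -0.4 -2.9] w 0.148 J [28.1 28.1 91.8  0.  60.2 20.3]
```

View pics/w8.png

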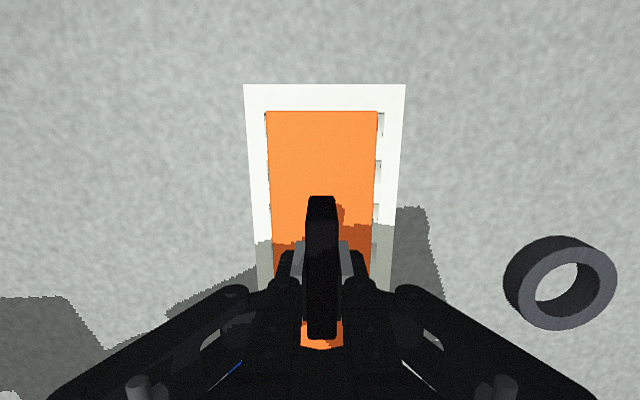

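Nearly home, with no side force; a little further down until contact, then release.

arm_command(targets=[{"offset":[0,0,0.001],"dr":[0,0,0]},{"offset":[0,0,0.002],"dr":[0,0,0]},{"offset":[0,0,0.003],"dr":[0,0,0]},{"offset":[0,0,0.003],"dr":[0,0,0]}])

```text
t: 10.12
position: [0.469, 0.376, 0.0799]
tcp_rot: [[-0.135, 0.991, -0.0], [0.991, 0.135, -0.0], [-0.0, -0.0, -1.0]]
force: [0.3, 0.1, -2.9]
width: 0.155
```

Run:
```python
from h import *
st()
```

```text
t 10.12 p [0.469  0.376  0.0799] jawyaw 7.76 tilt 0.01 F [ 0.3  0.1 -2.9] w 0.155 J [28.1 28.3 91.9 -0.  59.8 20.3]
```

arm_command(targets=[{"offset":[0,0,0.001],"dr":[0,0,0]},{"offset":[0,0,0.002],"dr":[0,0,0]},{"offset":[0,0,0.002],"dr":[0,0,0]}])

```text
t: 10.5
position: [0.4693, 0.376, 0.0792]
tcp_rot: [[-0.135, 0.991, 0.001], [0.991, 0.135, 0.0], [0.0, 0.001, -1.0]]
force: [-2.5, -3.0, 5.0]
width: 0.156
```

Run:
```python
from h import *
st()
```

```text
t 10.5 p [0.4693 0.376  0.0792] jawyaw 7.77 tilt 0.05 F [-2.5 -3.   5. ] w 0.156 J [28.1 28.3 92.  -0.  59.7 20.3]
```

arm_command(targets=[{"offset":[0,0,0],"dr":[0,0,0]},{"offset":[0,0,0],"dr":[0,0,0]},{"offset":[0,0,0],"dr":[0,0,0]},{"offset":[0,0,0],"dr":[0,0,0]},{"offset":[0,0,-0.03],"dr":[0,0,0]},{"offset":[0,0,-0.08],"dr":[0,0,0]},{"offset":[0,0,-0.14],"dr":[0,0,0]},{"offset":[0,0,-0.14],"dr":[0,0,0]},{"offset":[0,0,-0.14],"dr":[0,0,0]}], gripper=1)

```text
t: 11.62
position: [0.4688, 0.376, 0.2178]
tcp_rot: [[-0.135, 0.991, -0.0], [0.991, 0.135, -0.0], [-0.0, -0.0, -1.0]]
force: [0.2, 0.0, 0.5]
width: 0.998
```

Run:
```python
from h import *
st()
im,i=snap('wrist','w9')
for c in blobs(mask(im,(4,130,90),(16,255,255)),300)[:1]: print('orange',rectz(i,c,.062))
h=cv2.cvtColor(im,cv2.COLOR_BGR2HSV); 
im,i=snap('scene','s9');crop(im,360,100,540,240,4,'s9a')
```

```text
t 11.62 p [0.4688 0.376  0.2178] jawyaw 7.77 tilt 0.0 F [0.2 0.  0.5] w 0.998 J [28.1 20.9 82.5  0.  76.6 20.3]
orange (array([0.46900708, 0.37802054]), 143.74557495117188, 56.00425720214844, 97.86938810348511)
```

View pics/w9.png

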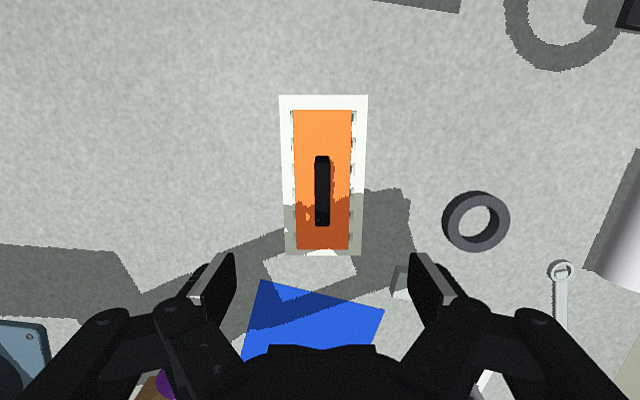

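View pics/s9a.png

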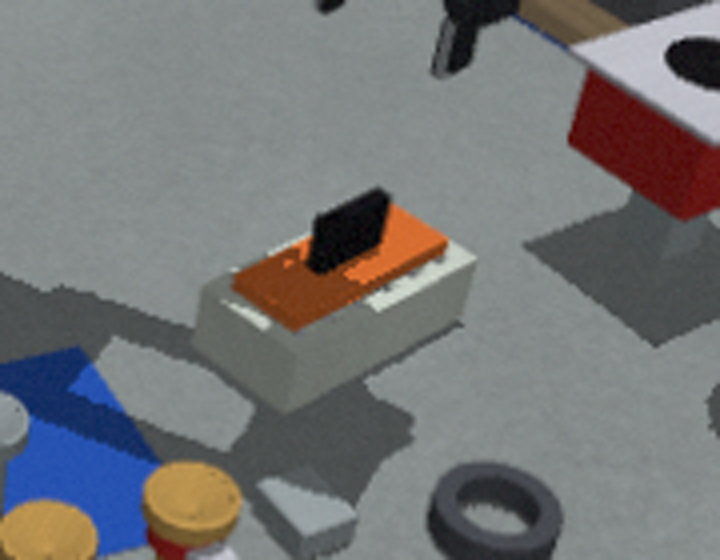

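Run:
```python
from h import *
go((.61,.02,.26),82.6)
```

```text
offset [-0.3715  0.0924 -0.0437] dr [-3.4000e-03 -1.1000e-03 -1.3062e+00]
```

arm_command(targets=[{"offset":[-0.04,0.01,-0.043],"dr":[0,0,-0.15]},{"offset":[-0.09,0.022,-0.043],"dr":[0,0,-0.32]},{"offset":[-0.14,0.035,-0.043],"dr":[0,0,-0.49]},{"offset":[-0.19,0.047,-0.043],"dr":[0,0,-0.66]},{"offset":[-0.24,0.06,-0.043],"dr":[0,0,-0.83]},{"offset":[-0.29,0.072,-0.043],"dr":[0,0,-1.0]},{"offset":[-0.34,0.084,-0.043],"dr":[0,0,-1.17]},{"offset":[-0.371,0.092,-0.043],"dr":[0,0,-1.306]},{"offset":[-0.371,0.092,-0.043],"dr":[0,0,-1.306]},{"offset":[-0.371,0.092,-0.043],"dr":[0,0,-1.306]}])

```text
t: 12.98
position: [0.6097, 0.0214, 0.2595]
tcp_rot: [[-0.991, 0.131, -0.003], [0.131, 0.991, 0.001], [0.003, 0.001, -1.0]]
force: [0.7, 1.2, -0.1]
width: 1.002
```

arm_command(targets=[{"offset":[0,0,0],"dr":[0,0,0]},{"offset":[0,0,0],"dr":[0,0,0]}])

```text
t: 13.22
position: [0.61, 0.022, 0.2611]
tcp_rot: [[-0.992, 0.128, -0.0], [0.128, 0.992, 0.0], [0.0, 0.0, -1.0]]
force: [-0.3, 0.1, 0.7]
width: 1.003
```

Run:
```python
from h import *
st()
im,i=snap('wrist','w10')
for c in blobs(mask(im,(15,80,90),(22,255,255)),300)[:4]: print('brass',circz(i,c,.118),cv2.boundingRect(c))
m=mask(im,(0,120,60),(5,255,255))|mask(im,(172,120,60),(180,255,255))
for c in blobs(m,150): print('red',circz(i,c,.1),cv2.boundingRect(c))
```

```text
t 13.22 p [0.61   0.022  0.2611] jawyaw 82.66 tilt 0.01 F [-0.3  0.1  0.7] w 1.003 J [ -8.4  20.4  77.2   0.   82.5 -91. ]
brass (array([0.6355473 , 0.03915676]), 47.03483200073242, 51.58848190307617) (318, 183, 50, 53)
brass (array([0.64193536, 0.12357675]), 29.16128158569336, 42.813323974609375) (403, 192, 44, 32)
red (array([ 0.61331848, -0.12775854]), 40.26530838012695, 47.42464065551758) (160, 186, 44, 39)
red (array([ 0.624604  , -0.04227021]), 40.549320220947266, 43.964805603027344) (243, 186, 41, 40)
red (array([ 0.74345654, -0.06150788]), 24.962987899780273, 98.9641342163086) (233, 293, 68, 19)
```

View pics/w10.png

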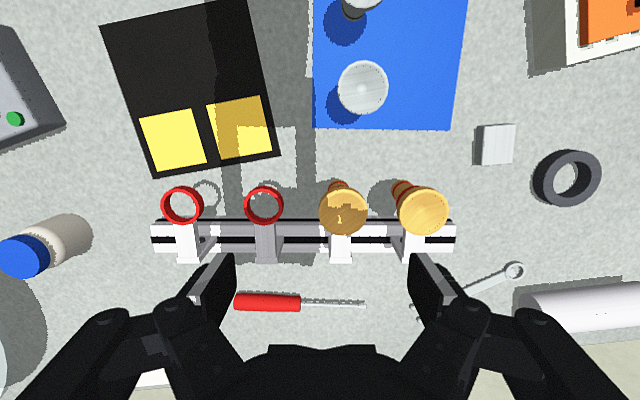

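Run:
```python
from h import *
im=cv2.imread('pics/w10.png')
crop(im,150,170,460,270,2.5,'w10a')
h=cv2.cvtColor(im,cv2.COLOR_BGR2HSV)
for uv in [(343,230),(343,200),(343,186),(330,205),(423,215),(423,195),(405,190),(440,205),(182,222),(182,187),(165,205)]: print(uv,h[uv[1],uv[0]])
```

```text
(343, 230) [ 19 148 176]
(343, 200) [ 20 137 234]
(343, 186) [ 14 164 135]
(330, 205) [ 22 130 249]
(423, 215) [ 24 127 249]
(423, 195) [ 21 139 235]
(405, 190) [178 213 110]
(440, 205) [ 21 136 236]
(182, 222) [  0 206 196]
(182, 187) [179 219 129]
(165, 205) [  2 209  99]
```

View pics/w10a.png

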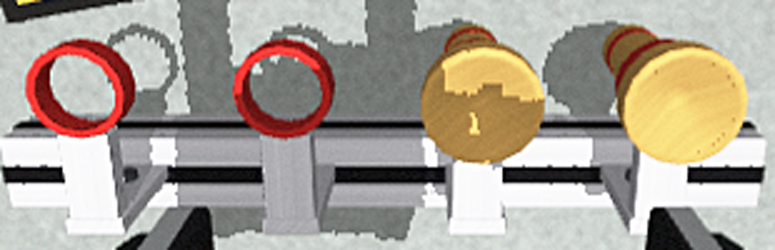

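Run:
```python
from h import *
i=arm.camera_info('wrist')
print(onz(i,[(343.4,212.4),(423.8,211.2)],.118))
for pts in ([(318.8,212),(368,212),(343.4,188.5),(343.4,236)],[(398.8,211),(448.8,211),(423.8,187.2),(423.8,235.2)]):
    P=onz(i,pts,.118); print(np.round(P,4), np.linalg.norm(P[0]-P[1]),np.linalg.norm(P[2]-P[3]))
```

```text
[[0.63665337 0.04031427 0.118     ]
 [0.64573061 0.12015703 0.118     ]]
[[0.6331 0.016  0.118 ]
 [0.6394 0.0648 0.118 ]
 [0.612  0.043  0.118 ]
 [0.6622 0.0376 0.118 ]] 0.049205236431246364 0.05047880277968784
[[0.6423 0.0954 0.118 ]
 [0.6487 0.145  0.118 ]
 [0.6208 0.1208 0.118 ]
 [0.672  0.1195 0.118 ]] 0.05001541380831485 0.05117412980977802
```

Run:
```python
from h import *
st();go((.646,.1195,.200),82.8)
```

```text
t 13.28 p [0.6101 0.0219 0.2612] jawyaw 82.65 tilt 0.01 F [-0.1  0.1 -0.3] w 1.005 J [ -8.4  20.4  77.1   0.   82.5 -91.1]
offset [-0.0231  0.1014  0.0612] dr [ 0.0001  0.0002 -0.0026]
```

arm_command(targets=[{"offset":[-0.012,0.05,0.03],"dr":[0,0,-0.0025]},{"offset":[-0.023,0.101,0.061],"dr":[0,0,-0.0025]},{"offset":[-0.023,0.101,0.061],"dr":[0,0,-0.0025]},{"offset":[-0.023,0.101,0.061],"dr":[0,0,-0.0025]},{"offset":[-0.023,0.101,0.061],"dr":[0,0,-0.0025]}], gripper=0.5)

```text
t: 13.9
position: [0.6466, 0.1171, 0.2014]
tcp_rot: [[-0.992, 0.127, 0.002], [0.127, 0.992, -0.0], [-0.002, -0.0, -1.0]]
force: [0.3, -0.7, 1.0]
width: 0.751
```

Run:
```python
from h import *
st();im,i=snap('wrist','w11')
```

```text
t 13.9 p [0.6466 0.1171 0.2014] jawyaw 82.68 tilt 0.12 F [ 0.3 -0.7  1. ] w 0.751 J [  0.6  27.1  75.2  -0.   77.6 -82.1]
```

View pics/w11.png

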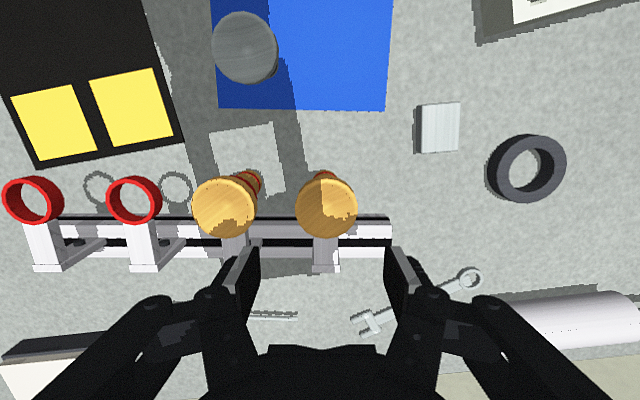

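```bash
cat >> h.py <<'E'
def pix(i,uv,z,s=None):
    P=onz(i,uv,z); s=s or arm.get_state();R=np.array(s['tcp_rot']);p=np.array(s['position'])
    for q in P: print('world',np.round(q,4),'tool mm',np.round((q-p)@R*1000,1))
E
python3 - <<'E'
from h import *
i=arm.camera_info('wrist');st();pix(i,[(326.3,208),(224,208)],.118);pix(i,[(134,199)],.1)
im=cv2.imread('pics/w11.png');crop(im,180,160,380,260,4,'w11a')
E
```

```text
t 13.95 p [0.6466 0.117  0.2015] jawyaw 82.66 tilt 0.13 F [0.1 0.3 0.1] w 0.754 J [  0.6  27.1  75.2  -0.   77.6 -82.1]
world [0.6461 0.1206 0.118 ] tool mm [ 1.2  3.6 83.5]
world [0.6358 0.0412 0.118 ] tool mm [  1.2 -76.5  83.4]
world [ 0.6236 -0.0391  0.1   ] tool mm [   3.1 -157.8  101.4]
```

View pics/w11a.png

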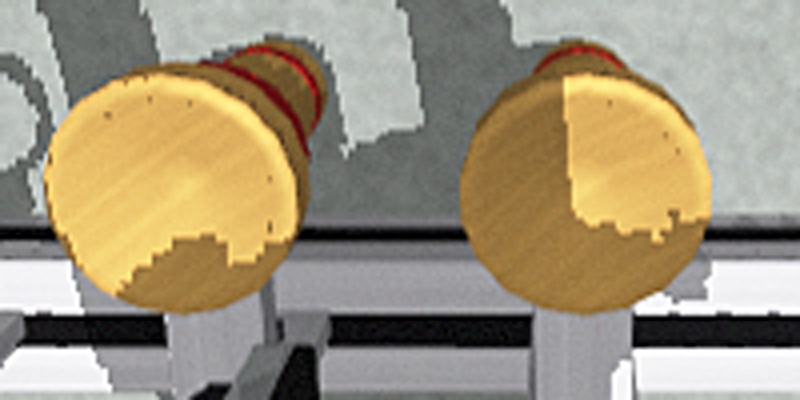

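arm_command(targets=[{"offset":[0.001,0.0033,0.03],"dr":[0,0,0]},{"offset":[0.001,0.0033,0.06],"dr":[0,0,0]},{"offset":[0.001,0.0033,0.085],"dr":[0,0,0]},{"offset":[0.001,0.0033,0.1],"dr":[0,0,0]},{"offset":[0.001,0.0033,0.101],"dr":[0,0,0]},{"offset":[0.001,0.0033,0.101],"dr":[0,0,0]}])

```text
t: 14.7
position: [0.6464, 0.1212, 0.1003]
tcp_rot: [[-0.992, 0.127, 0.002], [0.127, 0.992, 0.0], [-0.002, 0.0, -1.0]]
force: [-0.5, 0.3, -0.6]
width: 0.752
```

arm_command(targets=[{"offset":[0,0,0],"dr":[0,0,0]},{"offset":[0,0,0],"dr":[0,0,0]},{"offset":[0,0,0],"dr":[0,0,0]},{"offset":[0,0,0],"dr":[0,0,0]},{"offset":[0,0,0],"dr":[0,0,0]}], gripper=-1)

```text
t: 15.32
position: [0.6466, 0.1214, 0.1009]
tcp_rot: [[-0.992, 0.126, 0.003], [0.126, 0.992, -0.0], [-0.003, 0.0, -1.0]]
force: [-1.2, -0.8, 4.8]
width: 0.563
```

Run:
```python
from h import *
st();im,i=snap('wrist','w12')
```

```text
t 15.32 p [0.6466 0.1214 0.1009] jawyaw 82.74 tilt 0.18 F [-1.2 -0.8  4.8] w 0.563 J [  0.9  31.9  82.   -0.   65.8 -81.8]
```

View pics/w12.png

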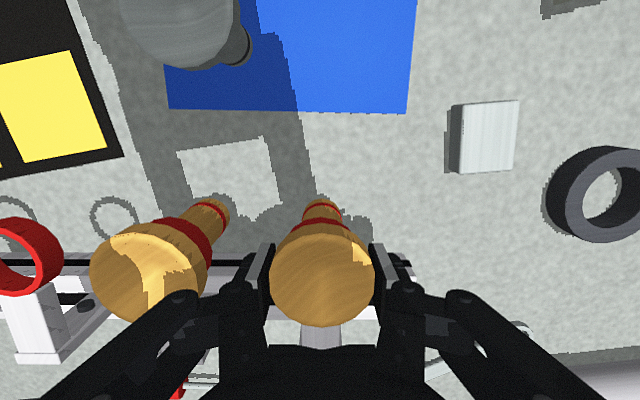

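arm_command(targets=[{"offset":[0,0,-0.02],"dr":[0,0,0]},{"offset":[0,0,-0.06],"dr":[0,0,0]},{"offset":[0,0,-0.11],"dr":[0,0,0]},{"offset":[0,0,-0.16],"dr":[0,0,0]},{"offset":[0,0,-0.16],"dr":[0,0,0]},{"offset":[0,0,-0.16],"dr":[0,0,0]}])

```text
t: 16.12
position: [0.6448, 0.1216, 0.2577]
tcp_rot: [[-0.992, 0.126, -0.002], [0.126, 0.992, -0.0], [0.002, -0.0, -1.0]]
force: [0.3, -0.0, -3.5]
width: 0.564
```

Run:
```python
from h import *
st();go((.5509,-.1684,.26),82.7);go((.5509,-.1684,.074),82.7)
im,i=snap('scene','s13');crop(im,230,60,510,290,2.8,'s13a')
```

```text
t 16.12 p [0.6448 0.1216 0.2577] jawyaw 82.74 tilt 0.12 F [ 0.3 -0.  -3.5] w 0.564 J [  1.   25.4  70.1   0.   84.6 -81.8]
offset [ 0.0565 -0.2995 -0.0021] dr [-0.0003 -0.0021  0.0008]
offset [ 0.0561 -0.2995  0.1839] dr [-0.0003 -0.0021  0.0008]
```

View pics/s13a.png

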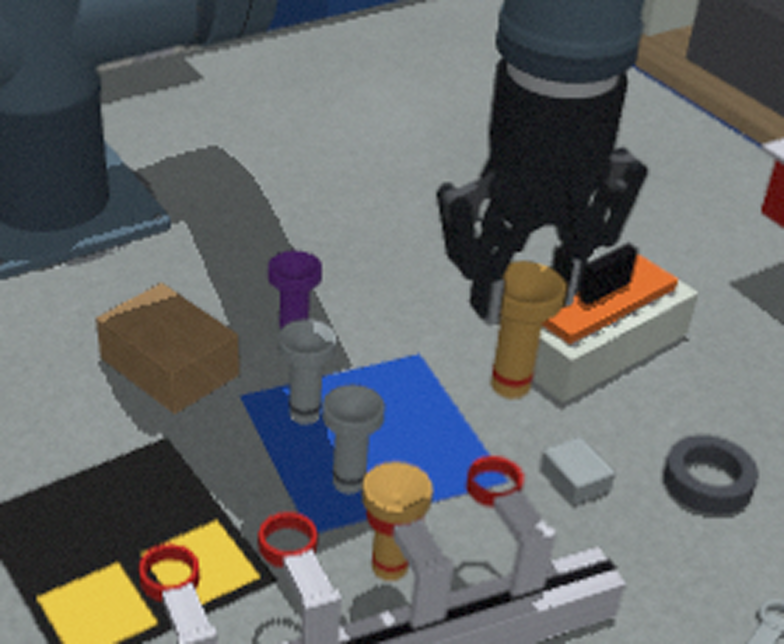

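arm_command(targets=[{"offset":[0.01,-0.05,0],"dr":[0,0,0]},{"offset":[0.02,-0.1,0],"dr":[0,0,0]},{"offset":[0.028,-0.15,0],"dr":[0,0,0]},{"offset":[0.038,-0.2,0],"dr":[0,0,0]},{"offset":[0.047,-0.25,0],"dr":[0,0,0]},{"offset":[0.0565,-0.29,0],"dr":[0,0,0]},{"offset":[0.0565,-0.2995,0],"dr":[0,0,0]},{"offset":[0.0565,-0.2995,0.05],"dr":[0,0,0]},{"offset":[0.0565,-0.2995,0.1],"dr":[0,0,0]},{"offset":[0.0565,-0.2995,0.13],"dr":[0,0,0]}])

```text
t: 17.42
position: [0.5495, -0.1665, 0.1246]
tcp_rot: [[-0.992, 0.126, -0.006], [0.126, 0.992, 0.004], [0.006, 0.003, -1.0]]
force: [-0.0, -0.1, -2.0]
width: 0.563
```

arm_command(targets=[{"offset":[0,0,0],"dr":[0,0,0]},{"offset":[0,0,0],"dr":[0,0,0]}])

```text
t: 17.68
position: [0.5524, -0.1682, 0.1296]
tcp_rot: [[-0.992, 0.126, 0.001], [0.126, 0.992, -0.0], [-0.001, -0.0, -1.0]]
force: [0.1, 0.4, -2.6]
width: 0.565
```

Run:
```python
from h import *
st();go((.5509,-.1684,.0735),82.7)
im,i=snap('wrist','w14')
```

```text
t 17.68 p [ 0.5524 -0.1682  0.1296] jawyaw 82.77 tilt 0.04 F [ 0.1  0.4 -2.6] w 0.565 J [ -28.    22.9   92.6    0.    64.4 -110.8]
offset [ 0.0015 -0.0003  0.0561] dr [-0.0001  0.0007  0.0012]
```

View pics/w14.png

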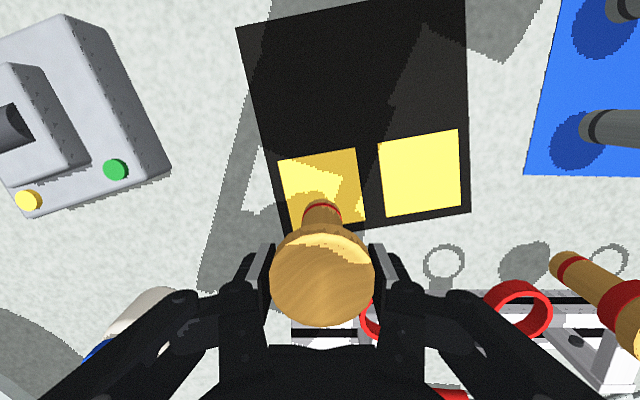

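arm_command(targets=[{"offset":[0.001,0,0.02],"dr":[0,0,0]},{"offset":[0.001,0,0.04],"dr":[0,0,0]},{"offset":[0.001,0,0.049],"dr":[0,0,0]},{"offset":[0.001,0,0.053],"dr":[0,0,0]},{"offset":[0.001,0,0.055],"dr":[0,0,0]},{"offset":[0.001,0,0.055],"dr":[0,0,0]}])

```text
t: 18.48
position: [0.5511, -0.1685, 0.0746]
tcp_rot: [[-0.992, 0.126, 0.001], [0.126, 0.992, -0.0], [-0.001, -0.0, -1.0]]
force: [-0.2, 0.9, -2.7]
width: 0.562
```

Run:
```python
from h import *
st()
```

```text
t 18.48 p [ 0.5511 -0.1685  0.0746] jawyaw 82.74 tilt 0.06 F [-0.2  0.9 -2.7] w 0.562 J [ -28.1   26.5   96.    -0.    57.5 -110.8]
```

arm_command(targets=[{"offset":[0,0,0.001],"dr":[0,0,0]},{"offset":[0,0,0.002],"dr":[0,0,0]},{"offset":[0,0,0.002],"dr":[0,0,0]}])

```text
t: 18.85
position: [0.5512, -0.1685, 0.0729]
tcp_rot: [[-0.992, 0.126, 0.001], [0.126, 0.992, -0.001], [-0.001, -0.0, -1.0]]
force: [-0.5, 0.6, 4.9]
width: 0.565
```

Run:
```python
from h import *
st()
```

```text
t 18.85 p [ 0.5512 -0.1685  0.0729] jawyaw 82.73 tilt 0.08 F [-0.5  0.6  4.9] w 0.565 J [ -28.1   26.6   96.1    0.    57.3 -110.8]
```

arm_command(targets=[{"offset":[0,0,0],"dr":[0,0,0]},{"offset":[0,0,0],"dr":[0,0,0]},{"offset":[0,0,0],"dr":[0,0,0]},{"offset":[0,0,-0.03],"dr":[0,0,0]},{"offset":[0,0,-0.08],"dr":[0,0,0]},{"offset":[0,0,-0.14],"dr":[0,0,0]},{"offset":[0,0,-0.14],"dr":[0,0,0]},{"offset":[0,0,-0.14],"dr":[0,0,0]}], gripper=0.5)

```text
t: 19.85
position: [0.5504, -0.1682, 0.2117]
tcp_rot: [[-0.992, 0.126, -0.0], [0.126, 0.992, 0.0], [0.0, -0.0, -1.0]]
force: [-1.0, -0.1, -0.6]
width: 0.747
```

Run:
```python
from h import *
st();go((.636,.0405,.2),82.7)
im,i=snap('wrist','w15')
```

```text
t 19.85 p [ 0.5504 -0.1682  0.2117] jawyaw 82.73 tilt 0.01 F [-1.  -0.1 -0.6] w 0.747 J [ -28.1   18.5   86.8   -0.    74.7 -110.8]
offset [-0.0585  0.2179  0.0117] dr [-0.     -0.0001  0.0006]
```

View pics/w15.png

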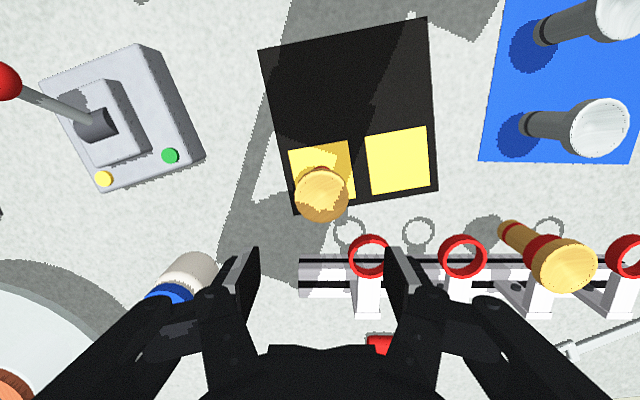

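Master 1 stands upright on the first square (head at px 321,194). Next is master 2.

arm_command(targets=[{"offset":[-0.014,0.05,0],"dr":[0,0,0]},{"offset":[-0.028,0.1,0],"dr":[0,0,0]},{"offset":[-0.042,0.15,0],"dr":[0,0,0]},{"offset":[-0.055,0.2,0.005],"dr":[0,0,0]},{"offset":[-0.0585,0.218,0.0115],"dr":[0,0,0]},{"offset":[-0.0585,0.218,0.0115],"dr":[0,0,0]},{"offset":[-0.0585,0.218,0.0115],"dr":[0,0,0]},{"offset":[-0.0585,0.218,0.0115],"dr":[0,0,0]}])

```text
t: 20.9
position: [0.6361, 0.0388, 0.2007]
tcp_rot: [[-0.992, 0.128, 0.0], [0.128, 0.992, -0.0], [-0.0, -0.0, -1.0]]
force: [-0.3, -1.0, 0.1]
width: 0.752
```

Run:
```python
from h import *
st();im,i=snap('wrist','w16');crop(im,220,160,420,260,4,'w16a')
```

```text
t 20.9 p [0.6361 0.0388 0.2007] jawyaw 82.62 tilt 0.02 F [-0.3 -1.   0.1] w 0.752 J [ -6.5  25.2  78.3  -0.   76.4 -89.1]
```

View pics/w16a.png

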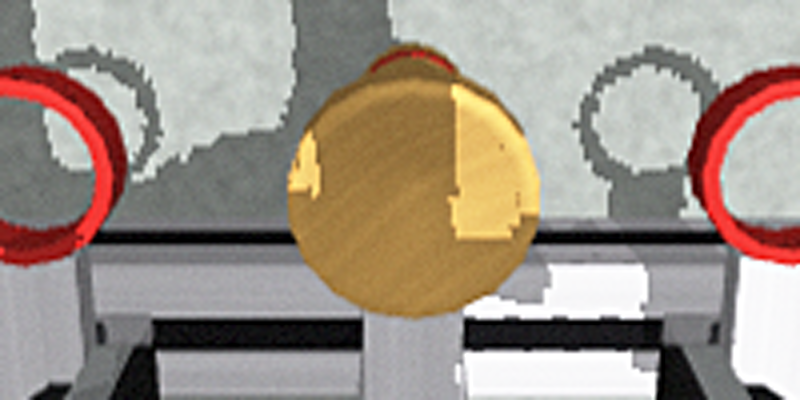

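Run:
```python
from h import *
pix(arm.camera_info('wrist'),[(323.5,209.2)],.118)
```

```text
world [0.636  0.0403 0.118 ] tool mm [ 0.4  1.4 82.8]
```

arm_command(targets=[{"offset":[0.0005,0.0013,0.03],"dr":[0,0,0]},{"offset":[0.0005,0.0013,0.06],"dr":[0,0,0]},{"offset":[0.0005,0.0013,0.085],"dr":[0,0,0]},{"offset":[0.0005,0.0013,0.1],"dr":[0,0,0]},{"offset":[0.0005,0.0013,0.1],"dr":[0,0,0]},{"offset":[0.0005,0.0013,0.1],"dr":[0,0,0]}])

```text
t: 21.7
position: [0.6367, 0.0416, 0.1017]
tcp_rot: [[-0.992, 0.127, 0.002], [0.127, 0.992, -0.0], [-0.002, 0.0, -1.0]]
force: [-0.4, -0.6, 0.7]
width: 0.752
```

arm_command(targets=[{"offset":[0,0,0],"dr":[0,0,0]},{"offset":[0,0,0],"dr":[0,0,0]},{"offset":[0,0,0],"dr":[0,0,0]},{"offset":[0,0,0],"dr":[0,0,0]},{"offset":[0,0,0],"dr":[0,0,0]}], gripper=-1)

```text
t: 22.32
position: [0.637, 0.0415, 0.1024]
tcp_rot: [[-0.992, 0.126, 0.003], [0.126, 0.992, -0.001], [-0.003, -0.0, -1.0]]
force: [-0.6, -1.6, 6.8]
width: 0.563
```

arm_command(targets=[{"offset":[0,0,-0.02],"dr":[0,0,0]},{"offset":[0,0,-0.06],"dr":[0,0,0]},{"offset":[0,0,-0.11],"dr":[0,0,0]},{"offset":[0,0,-0.16],"dr":[0,0,0]},{"offset":[0,0,-0.16],"dr":[0,0,0]},{"offset":[0,0,-0.16],"dr":[0,0,0]},{"offset":[0,0,-0.16],"dr":[0,0,0]}])

```text
t: 23.2
position: [0.6348, 0.0421, 0.2579]
tcp_rot: [[-0.992, 0.126, -0.005], [0.126, 0.992, 0.001], [0.005, 0.0, -1.0]]
force: [-0.8, 0.1, -3.3]
width: 0.561
```

Run:
```python
from h import *
st();go((.5464,-.0785,.26),82.7);go((.5464,-.0785,.072),82.7)
im,i=snap('wrist','w17')
```

```text
t 23.2 p [0.6348 0.0421 0.2579] jawyaw 82.74 tilt 0.27 F [-0.8  0.1 -3.3] w 0.561 J [ -6.2  23.3  73.2   0.   83.7 -89. ]
offset [ 0.0724 -0.1308 -0.0018] dr [ 0.     -0.0047  0.0007]
offset [ 0.0715 -0.1308  0.1862] dr [ 0.     -0.0047  0.0007]
```

View pics/w17.png

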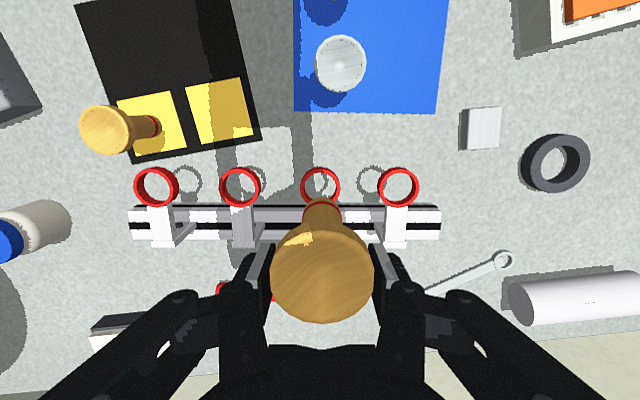

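arm_command(targets=[{"offset":[0.025,-0.045,0],"dr":[0,0,0]},{"offset":[0.05,-0.09,0],"dr":[0,0,0]},{"offset":[0.072,-0.131,0],"dr":[0,0,0]},{"offset":[0.072,-0.131,0],"dr":[0,0,0]},{"offset":[0.072,-0.131,0.05],"dr":[0,0,0]},{"offset":[0.072,-0.131,0.1],"dr":[0,0,0]},{"offset":[0.072,-0.131,0.15],"dr":[0,0,0]},{"offset":[0.072,-0.131,0.17],"dr":[0,0,0]},{"offset":[0.072,-0.131,0.176],"dr":[0,0,0]},{"offset":[0.072,-0.131,0.176],"dr":[0,0,0]}])

```text
t: 24.5
position: [0.5484, -0.0786, 0.0844]
tcp_rot: [[-0.992, 0.126, -0.0], [0.126, 0.992, 0.0], [0.0, 0.0, -1.0]]
force: [-0.2, 0.0, -2.0]
width: 0.565
```

arm_command(targets=[{"offset":[0,0,0],"dr":[0,0,0]},{"offset":[0,0,0.002],"dr":[0,0,0]}])

```text
t: 24.75
position: [0.5489, -0.0792, 0.0837]
tcp_rot: [[-0.992, 0.126, 0.003], [0.126, 0.992, -0.001], [-0.003, -0.001, -1.0]]
force: [-0.2, -0.1, -2.6]
width: 0.566
```

Run:
```python
from h import *
st()
```

```text
t 24.75 p [ 0.5489 -0.0792  0.0837] jawyaw 82.74 tilt 0.15 F [-0.2 -0.1 -2.6] w 0.566 J [ -19.7   23.9   98.8    0.    57.2 -102.5]
```

arm_command(targets=[{"offset":[0.002,0,0.004],"dr":[0,0,0]},{"offset":[0.002,0,0.007],"dr":[0,0,0]},{"offset":[0.002,0,0.009],"dr":[0,0,0]},{"offset":[0.002,0,0.009],"dr":[0,0,0]}])

```text
t: 25.25
position: [0.5463, -0.0788, 0.0745]
tcp_rot: [[-0.992, 0.126, 0.001], [0.126, 0.992, -0.0], [-0.001, -0.0, -1.0]]
force: [-1.8, 0.8, 5.3]
width: 0.563
```

Run:
```python
from h import *
st()
```

```text
t 25.25 p [ 0.5463 -0.0788  0.0745] jawyaw 82.73 tilt 0.06 F [-1.8  0.8  5.3] w 0.563 J [ -19.8   24.4   99.5    0.    56.  -102.5]
```

arm_command(targets=[{"offset":[0,0,0],"dr":[0,0,0]},{"offset":[0,0,0],"dr":[0,0,0]},{"offset":[0,0,0],"dr":[0,0,0]},{"offset":[0,0,-0.03],"dr":[0,0,0]},{"offset":[0,0,-0.08],"dr":[0,0,0]},{"offset":[0,0,-0.14],"dr":[0,0,0]},{"offset":[0,0,-0.15],"dr":[0,0,0]},{"offset":[0,0,-0.15],"dr":[0,0,0]}], gripper=0.5)

```text
t: 26.25
position: [0.5462, -0.0788, 0.2239]
tcp_rot: [[-0.992, 0.126, 0.001], [0.126, 0.992, -0.001], [-0.001, -0.0, -1.0]]
force: [-0.7, -0.1, -0.4]
width: 0.749
```

Run:
```python
from h import *
st();go((.636,.09,.23),82.7);go((.522,.075,.18),82.7)
im,i=snap('wrist','w18')
```

```text
t 26.25 p [ 0.5462 -0.0788  0.2239] jawyaw 82.74 tilt 0.09 F [-0.7 -0.1 -0.4] w 0.749 J [ -19.8   15.6   89.1   -0.    75.2 -102.5]
offset [-0.0677  0.1788 -0.006 ] dr [-0.0003  0.0015  0.0006]
offset [0.0435 0.1495 0.0438] dr [-0.0003  0.0015  0.0006]
```

View pics/w18.png

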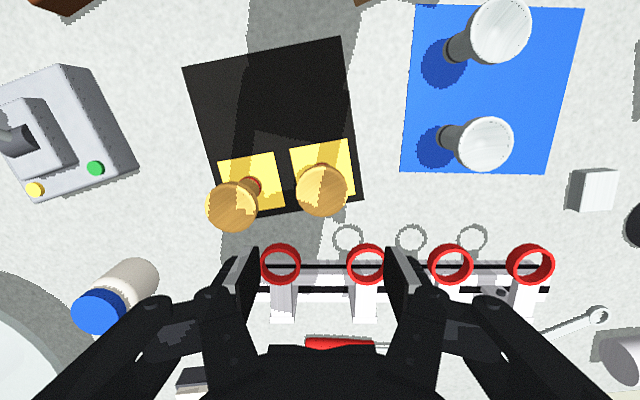

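arm_command(targets=[{"offset":[-0.02,0.055,0],"dr":[0,0,0]},{"offset":[-0.04,0.11,0],"dr":[0,0,0]},{"offset":[-0.06,0.16,-0.005],"dr":[0,0,0]},{"offset":[-0.068,0.179,-0.005],"dr":[0,0,0]},{"offset":[-0.068,0.179,-0.005],"dr":[0,0,0]},{"offset":[-0.068,0.179,-0.005],"dr":[0,0,0]},{"offset":[-0.068,0.179,-0.005],"dr":[0,0,0]}])

```text
t: 27.18
position: [0.6356, 0.0887, 0.2283]
tcp_rot: [[-0.992, 0.128, -0.001], [0.128, 0.992, -0.0], [0.001, -0.0, -1.0]]
force: [0.0, -0.3, 0.3]
width: 0.753
```

Run:
```python
from h import *
st()
im,i=snap('wrist','w19');crop(im,170,150,470,260,2.6,'w19a')
im,i=snap('top','t19');crop(im,250,110,390,210,5,'t19a')
```

```text
t 27.18 p [0.6356 0.0887 0.2283] jawyaw 82.63 tilt 0.05 F [ 0.  -0.3  0.3] w 0.753 J [ -2.   24.7  75.2  -0.   80.1 -84.6]
```

View pics/w19a.png

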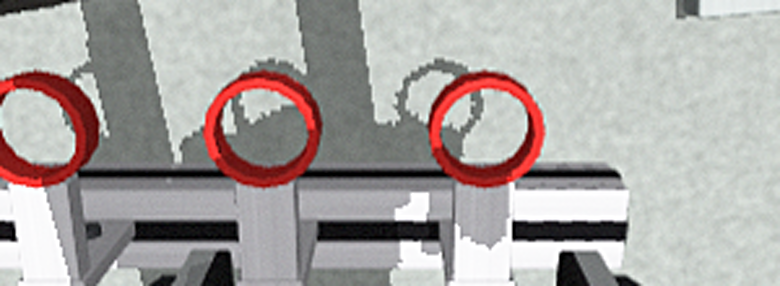

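View pics/t19a.png

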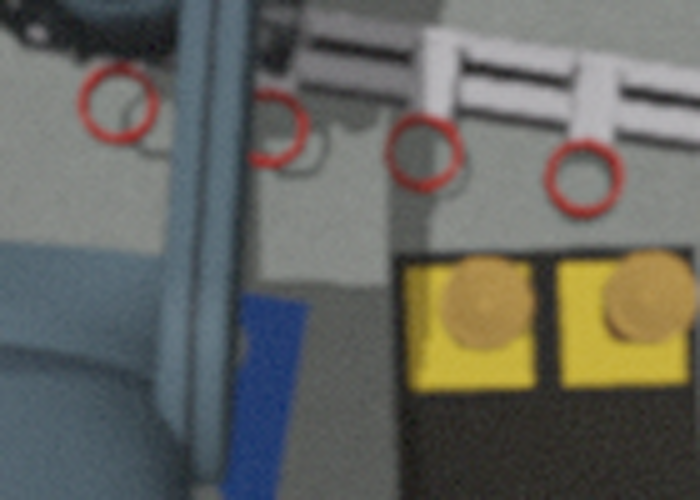

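Run:
```python
from h import *
im=cv2.imread('pics/w19.png');crop(im,244,172,394,227,5,'w19b')
it=arm.camera_info('top');print('masters',onz(it,[(347.4,170.6),(380,169.4)],.09))
iw=arm.camera_info('wrist')
print(onz(it,[(250+119/5,110+104/5),(250+425/5,110+153/5),(250+585/5,110+179/5)],.1))
```

```text
masters [[ 0.54534867 -0.08179953  0.09      ]
 [ 0.55078037 -0.16965336  0.09      ]]
[[ 0.64546102  0.11702666  0.1       ]
 [ 0.62366481 -0.04639121  0.1       ]
 [ 0.61191464 -0.13229524  0.1       ]]
```

View pics/w19b.png

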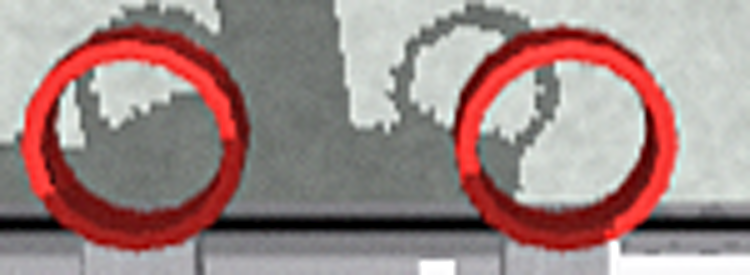

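Run:
```python
from h import *
i=arm.camera_info('wrist')
pix(i,[(357.3,201.2),(270.2,201.0)],.1)
for a,b in (((335.4,201),(379.2,201)),((357.3,180.4),(357.3,222)),((249,201),(291.4,201)),((270.2,180),(270.2,222))):
    P=onz(i,[a,b],.1);print(np.linalg.norm(P[0]-P[1]))
```

```text
world [0.6476 0.121  0.1   ] tool mm [ -7.6  33.4 128.7]
world [0.6369 0.0401 0.1   ] tool mm [ -7.3 -48.3 128.7]
0.0410498335400079
0.04094954585195884
0.039761929219746146
0.04136611176333331
```

Run:
```python
from h import *
go((.522,.075,.2),82.6)
```

```text
offset [ 0.1111 -0.0284  0.0287] dr [-0.0002  0.0001  0.0007]
```

arm_command(targets=[{"offset":[0.05,-0.014,0.01],"dr":[0,0,0]},{"offset":[0.1,-0.028,0.028],"dr":[0,0,0]},{"offset":[0.111,-0.028,0.028],"dr":[0,0,0]},{"offset":[0.111,-0.028,0.028],"dr":[0,0,0]},{"offset":[0.111,-0.028,0.028],"dr":[0,0,0]},{"offset":[0.111,-0.028,0.028],"dr":[0,0,0]}])

```text
t: 28.02
position: [0.524, 0.0764, 0.201]
tcp_rot: [[-0.992, 0.127, 0.002], [0.127, 0.992, -0.0], [-0.002, 0.0, -1.0]]
force: [-0.4, 0.8, 0.7]
width: 0.755
```

Run:
```python
from h import *
st();im,i=snap('wrist','w20');crop(im,230,140,430,280,4,'w20a')
```

```text
t 28.02 p [0.524  0.0764 0.201 ] jawyaw 82.73 tilt 0.1 F [-0.4  0.8  0.7] w 0.755 J [ -3.8  14.3  94.1  -0.   71.4 -86.5]
```

View pics/w20.png

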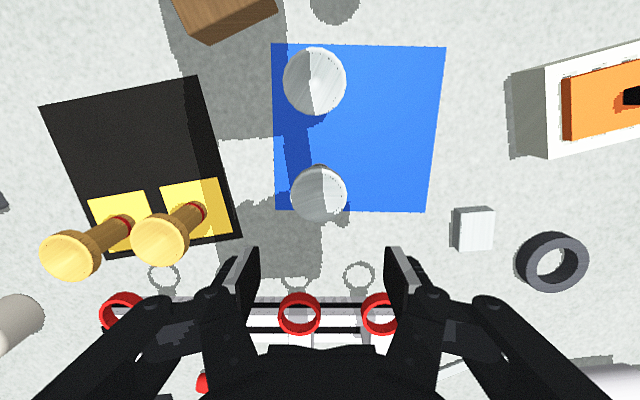

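View pics/w20a.png

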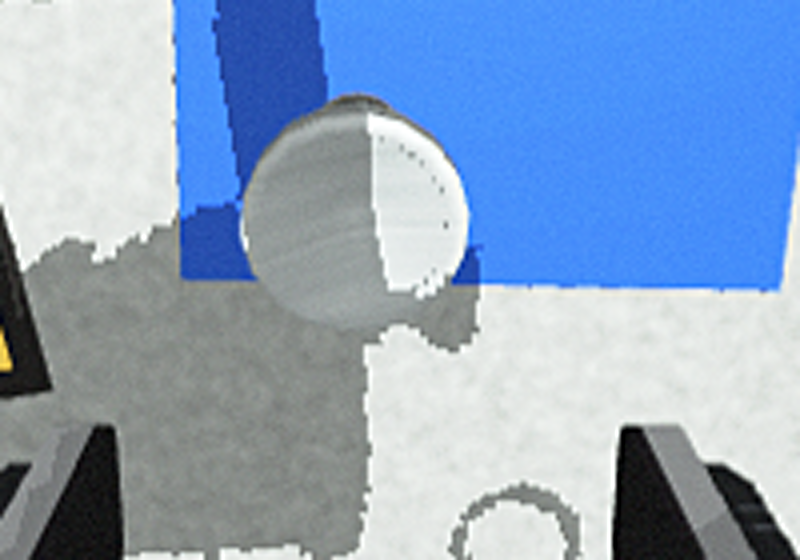

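Run:
```python
from h import *
pix(arm.camera_info('wrist'),[(318.8,195.3),(315,81)],.09)
```

```text
world [0.52   0.0743 0.09  ] tool mm [  3.5  -2.5 110.8]
world [0.428  0.0834 0.09  ] tool mm [ 95.9  -5.2 110.7]
```

arm_command(targets=[{"offset":[0.0033,-0.0024,0.04],"dr":[0,0,0]},{"offset":[0.0033,-0.0024,0.08],"dr":[0,0,0]},{"offset":[0.0033,-0.0024,0.11],"dr":[0,0,0]},{"offset":[0.0033,-0.0024,0.126],"dr":[0,0,0]},{"offset":[0.0033,-0.0024,0.127],"dr":[0,0,0]},{"offset":[0.0033,-0.0024,0.127],"dr":[0,0,0]}])

```text
t: 28.82
position: [0.5199, 0.0745, 0.0744]
tcp_rot: [[-0.992, 0.126, 0.002], [0.126, 0.992, -0.0], [-0.002, 0.0, -1.0]]
force: [0.3, -0.1, 0.3]
width: 0.752
```

arm_command(targets=[{"offset":[0,0,0],"dr":[0,0,0]},{"offset":[0,0,0],"dr":[0,0,0]},{"offset":[0,0,0],"dr":[0,0,0]},{"offset":[0,0,0],"dr":[0,0,0]},{"offset":[0,0,0],"dr":[0,0,0]}], gripper=-1)

```text
t: 29.45
position: [0.52, 0.0745, 0.0752]
tcp_rot: [[-0.992, 0.126, 0.003], [0.126, 0.992, -0.0], [-0.003, 0.0, -1.0]]
force: [0.2, -0.1, 6.6]
width: 0.563
```

Run:
```python
from h import *
st()
```

```text
t 29.45 p [0.52   0.0745 0.0752] jawyaw 82.74 tilt 0.19 F [ 0.2 -0.1  6.6] w 0.563 J [ -4.   22.  103.4  -0.   54.4 -86.8]
```

arm_command(targets=[{"offset":[0,0,-0.02],"dr":[0,0,0]},{"offset":[0,0,-0.07],"dr":[0,0,0]},{"offset":[0,0,-0.12],"dr":[0,0,0]},{"offset":[0,0,-0.16],"dr":[0,0,0]},{"offset":[0,0,-0.16],"dr":[0,0,0]},{"offset":[0,0,-0.16],"dr":[0,0,0]},{"offset":[0,0,-0.16],"dr":[0,0,0]}])

```text
t: 30.32
position: [0.5175, 0.0746, 0.2313]
tcp_rot: [[-0.992, 0.126, -0.004], [0.126, 0.992, 0.0], [0.004, -0.0, -1.0]]
force: [0.3, -0.5, -3.2]
width: 0.562
```

Run:
```python
from h import *
st();go((.647,.121,.23),82.4)
im,i=snap('wrist','w21');crop(im,220,160,420,340,4,'w21a')
```

```text
t 30.32 p [0.5175 0.0746 0.2313] jawyaw 82.73 tilt 0.24 F [ 0.3 -0.5 -3.2] w 0.562 J [ -4.   12.5  92.1   0.   75.6 -86.8]
offset [-0.1226  0.0624  0.0008] dr [-0.0002 -0.0042  0.0058]
```

View pics/w21.png

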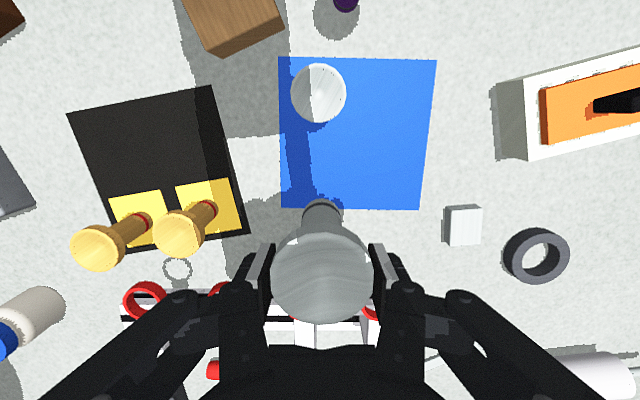

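arm_command(targets=[{"offset":[-0.05,0.025,0],"dr":[0,0,0.003]},{"offset":[-0.1,0.05,0],"dr":[0,0,0.0058]},{"offset":[-0.1226,0.0624,0],"dr":[0,0,0.0058]},{"offset":[-0.1226,0.0624,0.02],"dr":[0,0,0.0058]},{"offset":[-0.1226,0.0624,0.038],"dr":[0,0,0.0058]},{"offset":[-0.1226,0.0624,0.038],"dr":[0,0,0.0058]},{"offset":[-0.1226,0.0624,0.038],"dr":[0,0,0.0058]},{"offset":[-0.1226,0.0624,0.038],"dr":[0,0,0.0058]}])

```text
t: 31.38
position: [0.6488, 0.1208, 0.1967]
tcp_rot: [[-0.991, 0.132, 0.002], [0.132, 0.991, 0.0], [-0.002, 0.0, -1.0]]
force: [-0.2, 0.3, -2.7]
width: 0.564
```

Run:
```python
from h import *
st();go((.647,.121,.17),82.4)
im,i=snap('wrist','w22');crop(im,240,160,400,330,3.5,'w22a')
im,i=snap('scene','s22');crop(im,330,140,500,280,4.5,'s22a')
```

```text
t 31.38 p [0.6488 0.1208 0.1967] jawyaw 82.39 tilt 0.12 F [-0.2  0.3 -2.7] w 0.564 J [  0.9  27.6  75.1  -0.   77.2 -81.5]
offset [ 0.0019 -0.0001  0.0267] dr [ 0.0003  0.002  -0.0001]
```

View pics/w22a.png

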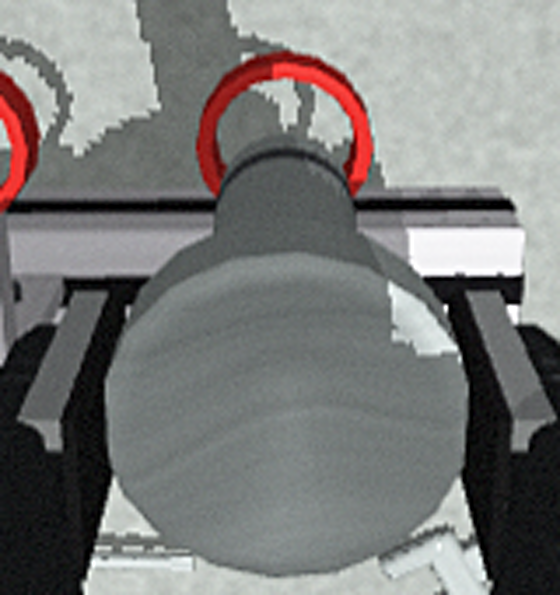

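View pics/s22a.png

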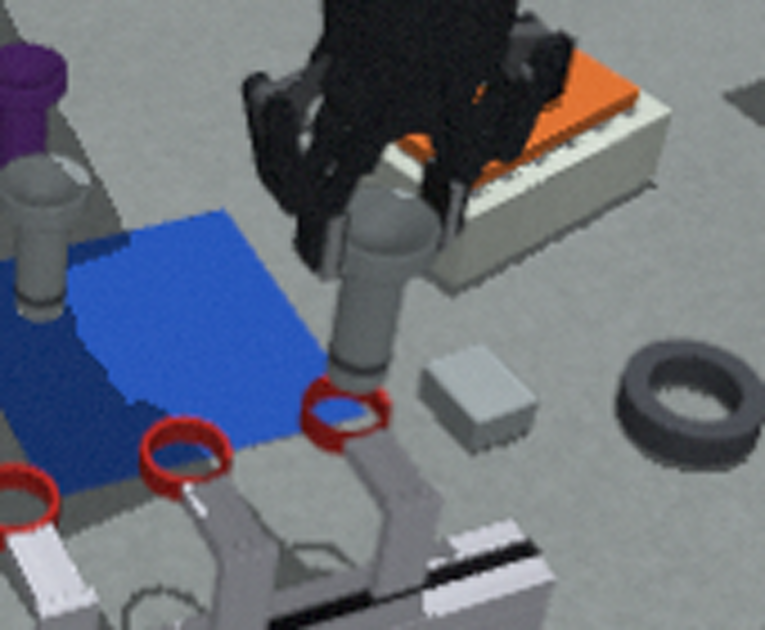

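Run:
```python
from h import *
i=arm.camera_info('wrist')
pix(i,[(321.7,200.4)],.1217);pix(i,[(301.4,214.5),(342,214.5)],.1217)
pix(i,[(321.4,178.2),(297,197),(346.3,197)],.1)
```

```text
world [0.6389 0.1222 0.1217] tool mm [10.1 -0.  74.9]
world [0.6479 0.1054 0.1217] tool mm [ -1.1 -15.4  74.9]
world [0.652  0.1359 0.1217] tool mm [-1.1 15.3 74.9]
world [0.6271 0.1235 0.1   ] tool mm [22.  -0.3 96.5]
world [0.64   0.1016 0.1   ] tool mm [  6.2 -20.3  96.6]
world [0.6454 0.1416 0.1   ] tool mm [ 6.2 20.1 96.6]
```

Run:
```python
from h import *
i=arm.camera_info('wrist')
im=cv2.imread('pics/w22.png');crop(im,290,165,355,240,9,'w22b')
pix(i,[(322,278.6),(322,232.3),(322,324.9),(270.3,272),(373.7,272)],.2117)
# same for w12 (in ring) relation: head edges 233..327
```

```text
world [0.6485 0.1209 0.2117] tool mm [  0.2   0.1 -15.1]
world [0.6253 0.124  0.2117] tool mm [ 23.5   0.1 -15.2]
world [0.6743 0.1175 0.2117] tool mm [-25.9   0.  -15.1]
world [0.6419 0.0977 0.2117] tool mm [  3.7 -23.8 -15.1]
world [0.6482 0.145  0.2117] tool mm [  3.6  23.9 -15.1]
```

View pics/w22b.png

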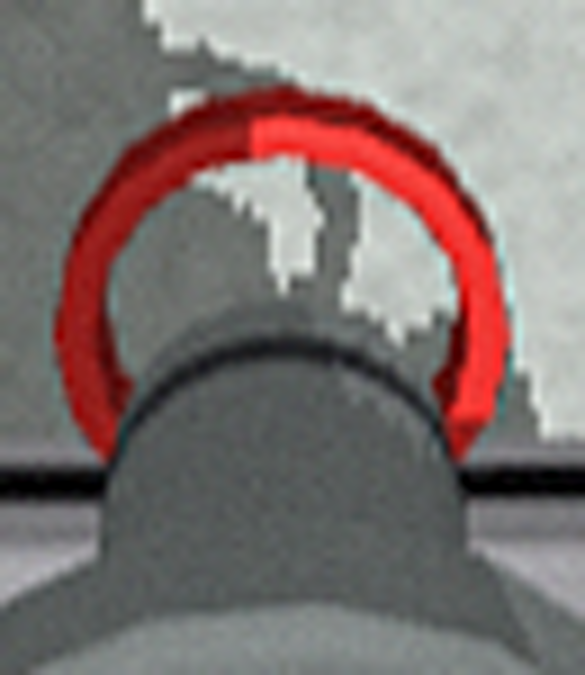

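Run:
```python
from h import *
i=arm.camera_info('wrist')
pix(i,[(321.7,198.3)],.1217);pix(i,[(321.4,177.4),(321.4,182.2)],.1)
```

```text
world [0.6372 0.1224 0.1217] tool mm [11.7 -0.  74.9]
world [0.6264 0.1236 0.1   ] tool mm [22.6 -0.3 96.5]
world [0.6303 0.1231 0.1   ] tool mm [18.7 -0.3 96.5]
```

Run:
```python
from h import *
i=arm.camera_info('scene')
im=cv2.imread('pics/s22.png');crop(im,390,175,430,245,9,'s22b')
print(onz(i,[(330+358/4.5,140+372/4.5)],.1217), onz(i,[(330+346.5/4.5,140+408/4.5)],.1))
```

```text
[[0.65189373 0.1199607  0.1217    ]] [[0.65183612 0.11689331 0.1       ]]
```

View pics/s22b.png

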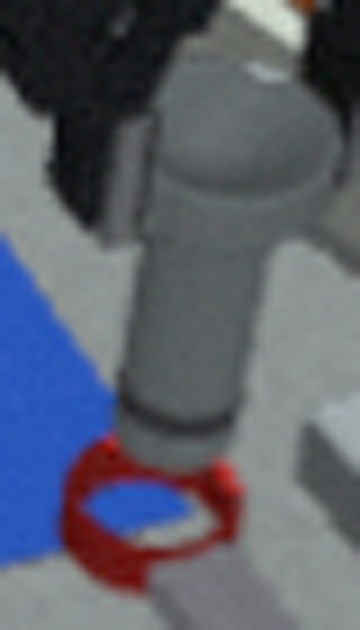

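arm_command(targets=[{"offset":[0.0014,-0.0001,0.005],"dr":[0,0,0]},{"offset":[0.0014,-0.0001,0.012],"dr":[0,0,0]},{"offset":[0.0014,-0.0001,0.018],"dr":[0,0,0]},{"offset":[0.0014,-0.0001,0.023],"dr":[0,0,0]},{"offset":[0.0014,-0.0001,0.028],"dr":[0,0,0]},{"offset":[0.0014,-0.0001,0.032],"dr":[0,0,0]},{"offset":[0.0014,-0.0001,0.036],"dr":[0,0,0]},{"offset":[0.0014,-0.0001,0.04],"dr":[0,0,0]}])

```text
t: 32.48
position: [0.647, 0.121, 0.1553]
tcp_rot: [[-0.991, 0.132, 0.0], [0.132, 0.991, -0.0], [-0.0, 0.0, -1.0]]
force: [-0.1, 0.6, -3.9]
width: 0.565
```

Run:
```python
from h import *
st()
im,i=snap('wrist','w23');crop(im,250,150,400,330,4,'w23a')
```

```text
t 32.48 p [0.647  0.121  0.1553] jawyaw 82.4 tilt 0.01 F [-0.1  0.6 -3.9] w 0.565 J [  0.9  29.3  78.4  -0.   72.4 -81.5]
```

View pics/w23a.png

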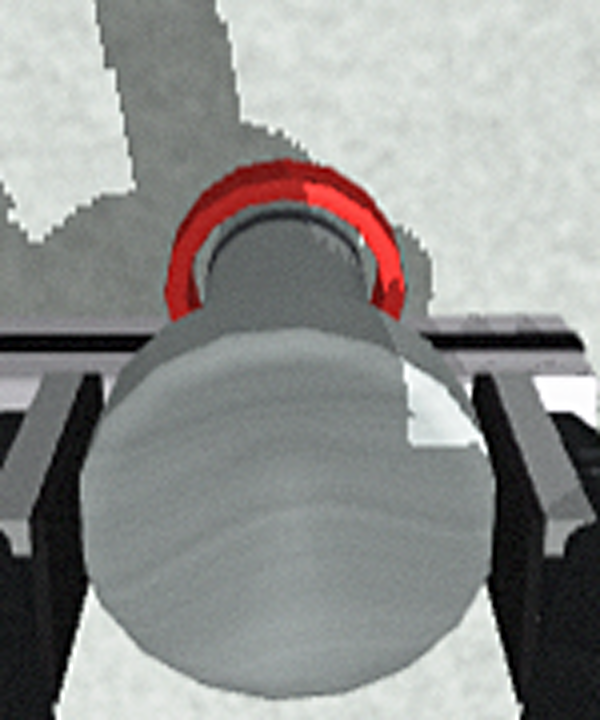

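arm_command(targets=[{"offset":[0,0,0.008],"dr":[0,0,0]},{"offset":[0,0,0.016],"dr":[0,0,0]},{"offset":[0,0,0.024],"dr":[0,0,0]},{"offset":[0,0,0.032],"dr":[0,0,0]},{"offset":[0,0,0.04],"dr":[0,0,0]},{"offset":[0,0,0.046],"dr":[0,0,0]},{"offset":[0,0,0.05],"dr":[0,0,0]},{"offset":[0,0,0.05],"dr":[0,0,0]}])

```text
t: 33.52
position: [0.6468, 0.121, 0.1052]
tcp_rot: [[-0.991, 0.132, -0.001], [0.132, 0.991, -0.0], [0.001, -0.0, -1.0]]
force: [-0.1, 0.6, -3.2]
width: 0.563
```

Run:
```python
from h import *
st()
```

```text
t 33.52 p [0.6468 0.121  0.1052] jawyaw 82.4 tilt 0.03 F [-0.1  0.6 -3.2] w 0.563 J [  0.9  31.8  81.6   0.   66.6 -81.5]
```

Down to contact, release, and rise.

arm_command(targets=[{"offset":[0,0,0.001],"dr":[0,0,0]},{"offset":[0,0,0.002],"dr":[0,0,0]},{"offset":[0,0,0.0025],"dr":[0,0,0]},{"offset":[0,0,0.0025],"dr":[0,0,0]}])

```text
t: 34.02
position: [0.647, 0.121, 0.1033]
tcp_rot: [[-0.991, 0.132, 0.0], [0.132, 0.991, -0.0], [-0.0, 0.0, -1.0]]
force: [0.3, -0.8, -1.9]
width: 0.569
```

arm_command(targets=[{"offset":[0,0,0],"dr":[0,0,0]},{"offset":[0,0,0],"dr":[0,0,0]},{"offset":[0,0,0],"dr":[0,0,0]},{"offset":[0,0,-0.03],"dr":[0,0,0]},{"offset":[0,0,-0.08],"dr":[0,0,0]},{"offset":[0,0,-0.12],"dr":[0,0,0]},{"offset":[0,0,-0.12],"dr":[0,0,0]},{"offset":[0,0,-0.12],"dr":[0,0,0]}], gripper=0.5)

```text
t: 35.02
position: [0.6466, 0.121, 0.2225]
tcp_rot: [[-0.991, 0.132, -0.001], [0.132, 0.991, -0.0], [0.001, -0.0, -1.0]]
force: [-0.4, -0.0, -1.0]
width: 0.75
```

Run:
```python
from h import *
st();go((.428,.08,.2),82.4)
im,i=snap('wrist','w24');
im,i=snap('scene','s24');crop(im,330,140,500,280,4.5,'s24a')
```

```text
t 35.02 p [0.6466 0.121  0.2225] jawyaw 82.41 tilt 0.03 F [-0.4 -0.  -1. ] w 0.75 J [  0.9  26.6  73.1  -0.   80.3 -81.5]
offset [ 0.2112 -0.0696  0.0226] dr [-0.0001 -0.0006  0.0001]
```

View pics/w24.png

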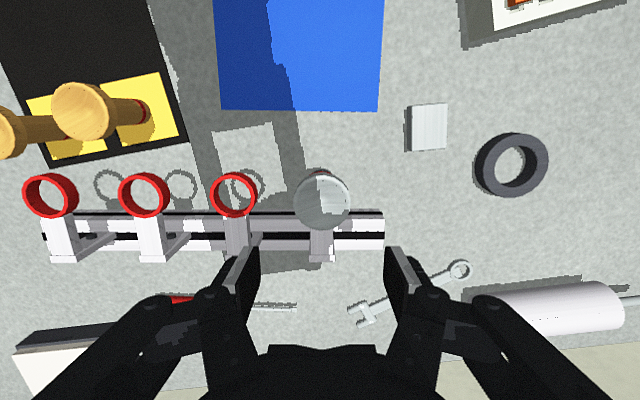

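View pics/s24a.png

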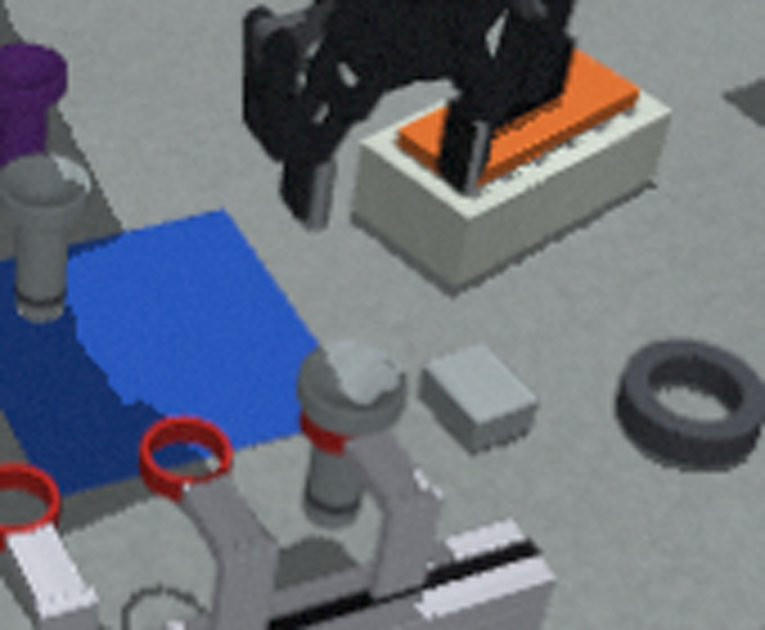

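arm_command(targets=[{"offset":[0.05,-0.017,0],"dr":[0,0,0]},{"offset":[0.1,-0.034,0],"dr":[0,0,0]},{"offset":[0.15,-0.05,0.01],"dr":[0,0,0]},{"offset":[0.2,-0.066,0.02],"dr":[0,0,0]},{"offset":[0.211,-0.07,0.022],"dr":[0,0,0]},{"offset":[0.211,-0.07,0.022],"dr":[0,0,0]},{"offset":[0.211,-0.07,0.022],"dr":[0,0,0]},{"offset":[0.211,-0.07,0.022],"dr":[0,0,0]}])

```text
t: 36.12
position: [0.4299, 0.0795, 0.2011]
tcp_rot: [[-0.991, 0.132, 0.001], [0.132, 0.991, 0.0], [-0.001, 0.0, -1.0]]
force: [0.4, -0.5, -0.4]
width: 0.751
```

Run:
```python
from h import *
st();im,i=snap('wrist','w25');crop(im,230,140,430,280,4,'w25a')
```

```text
t 36.12 p [0.4299 0.0795 0.2011] jawyaw 82.41 tilt 0.03 F [ 0.4 -0.5 -0.4] w 0.751 J [ -4.2   4.9 105.8   0.   69.3 -86.6]
```

View pics/w25a.png

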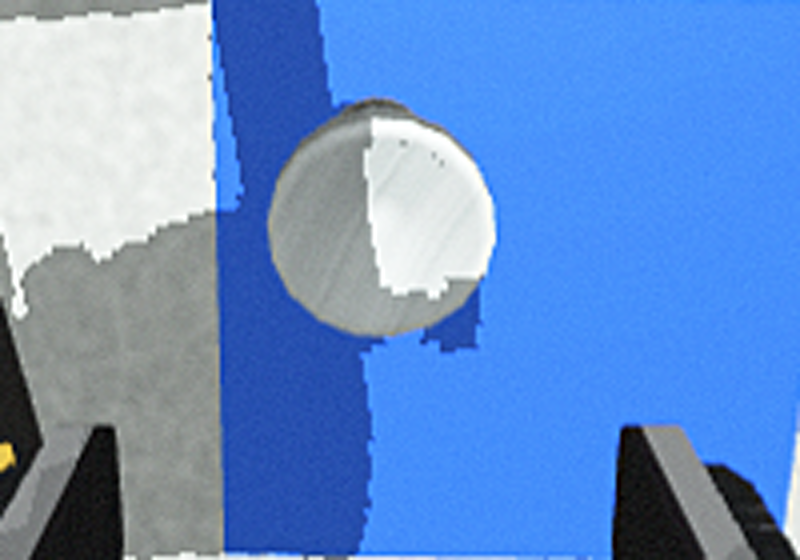

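Run:
```python
from h import *
pix(arm.camera_info('wrist'),[(325.5,196.8)],.09)
```

```text
world [0.4281 0.0831 0.09  ] tool mm [  2.    3.3 111. ]
```

arm_command(targets=[{"offset":[0.002,0.0033,0.04],"dr":[0,0,0]},{"offset":[0.002,0.0033,0.08],"dr":[0,0,0]},{"offset":[0.002,0.0033,0.11],"dr":[0,0,0]},{"offset":[0.002,0.0033,0.126],"dr":[0,0,0]},{"offset":[0.002,0.0033,0.127],"dr":[0,0,0]},{"offset":[0.002,0.0033,0.127],"dr":[0,0,0]}])

```text
t: 36.92
position: [0.4278, 0.0831, 0.0744]
tcp_rot: [[-0.991, 0.132, 0.001], [0.132, 0.991, -0.0], [-0.001, 0.0, -1.0]]
force: [0.3, 0.5, 0.4]
width: 0.754
```

arm_command(targets=[{"offset":[0,0,0],"dr":[0,0,0]},{"offset":[0,0,0],"dr":[0,0,0]},{"offset":[0,0,0],"dr":[0,0,0]},{"offset":[0,0,0],"dr":[0,0,0]},{"offset":[0,0,0],"dr":[0,0,0]}], gripper=-1)

```text
t: 37.55
position: [0.428, 0.083, 0.0752]
tcp_rot: [[-0.991, 0.132, 0.003], [0.132, 0.991, -0.0], [-0.003, 0.0, -1.0]]
force: [-0.2, 0.1, 5.8]
width: 0.561
```

Run:
```python
from h import *
st()
```

```text
t 37.55 p [0.428  0.083  0.0752] jawyaw 82.4 tilt 0.16 F [-0.2  0.1  5.8] w 0.561 J [ -3.7  14.2 115.4   0.   50.2 -86.1]
```

arm_command(targets=[{"offset":[0,0,-0.02],"dr":[0,0,0]},{"offset":[0,0,-0.07],"dr":[0,0,0]},{"offset":[0,0,-0.12],"dr":[0,0,0]},{"offset":[0,0,-0.16],"dr":[0,0,0]},{"offset":[0,0,-0.16],"dr":[0,0,0]},{"offset":[0,0,-0.16],"dr":[0,0,0]},{"offset":[0,0,-0.16],"dr":[0,0,0]}])

```text
t: 38.42
position: [0.4257, 0.0831, 0.2322]
tcp_rot: [[-0.991, 0.132, -0.004], [0.132, 0.991, 0.0], [0.004, -0.0, -1.0]]
force: [-0.3, -0.2, -3.7]
width: 0.561
```

Run:
```python
from h import *
st();go((.637,.041,.23),82.4)
im,i=snap('wrist','w26')
```

```text
t 38.42 p [0.4257 0.0831 0.2322] jawyaw 82.4 tilt 0.22 F [-0.3 -0.2 -3.7] w 0.561 J [ -3.7   3.1 103.2  -0.   74.  -86.1]
offset [-0.215  -0.0138  0.0014] dr [-0.0003 -0.0038 -0.    ]
```

View pics/w26.png

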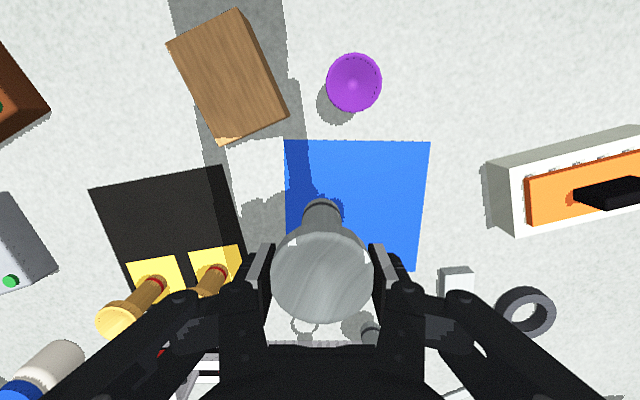

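arm_command(targets=[{"offset":[-0.05,-0.003,0],"dr":[0,0,0]},{"offset":[-0.1,-0.006,0],"dr":[0,0,0]},{"offset":[-0.15,-0.009,0],"dr":[0,0,0]},{"offset":[-0.2,-0.012,0],"dr":[0,0,0]},{"offset":[-0.215,-0.0138,0],"dr":[0,0,0]},{"offset":[-0.215,-0.0138,0.02],"dr":[0,0,0]},{"offset":[-0.215,-0.0138,0.036],"dr":[0,0,0]},{"offset":[-0.215,-0.0138,0.036],"dr":[0,0,0]},{"offset":[-0.215,-0.0138,0.036],"dr":[0,0,0]},{"offset":[-0.215,-0.0138,0.036],"dr":[0,0,0]}])

```text
t: 39.72
position: [0.6387, 0.041, 0.1991]
tcp_rot: [[-0.991, 0.132, 0.002], [0.132, 0.991, -0.0], [-0.002, 0.0, -1.0]]
force: [-0.5, 1.0, -3.5]
width: 0.558
```

Run:
```python
from h import *
st();go((.637,.041,.16),82.4)
im,i=snap('wrist','w27');crop(im,250,150,400,330,4,'w27a')
```

```text
t 39.73 p [0.6387 0.041  0.1991] jawyaw 82.41 tilt 0.1 F [-0.5  1.  -3.5] w 0.558 J [ -6.3  25.5  78.1  -0.   76.3 -88.7]
offset [ 0.0017 -0.0002  0.0391] dr [0.     0.0018 0.0002]
```

View pics/w27a.png

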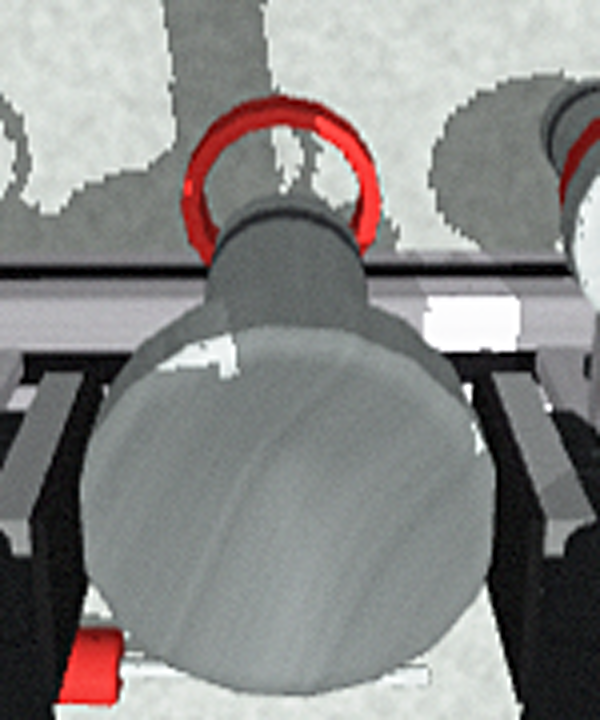

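arm_command(targets=[{"offset":[0.0015,-0.001,0.005],"dr":[0,0,0]},{"offset":[0.0015,-0.001,0.012],"dr":[0,0,0]},{"offset":[0.0015,-0.001,0.019],"dr":[0,0,0]},{"offset":[0.0015,-0.001,0.025],"dr":[0,0,0]},{"offset":[0.0015,-0.001,0.03],"dr":[0,0,0]},{"offset":[0.0015,-0.001,0.035],"dr":[0,0,0]},{"offset":[0.0015,-0.001,0.039],"dr":[0,0,0]},{"offset":[0.0015,-0.001,0.043],"dr":[0,0,0]}])

```text
t: 40.78
position: [0.6368, 0.0402, 0.1548]
tcp_rot: [[-0.991, 0.132, 0.0], [0.132, 0.991, -0.0], [-0.0, -0.0, -1.0]]
force: [-0.2, -0.2, -3.1]
width: 0.566
```

Run:
```python
from h import *
st()
im,i=snap('wrist','w28');crop(im,250,150,400,330,4,'w28a')
```

```text
t 40.77 p [0.6368 0.0402 0.1548] jawyaw 82.4 tilt 0.01 F [-0.2 -0.2 -3.1] w 0.566 J [ -6.4  27.3  81.7  -0.   71.  -88.8]
```

View pics/w28a.png

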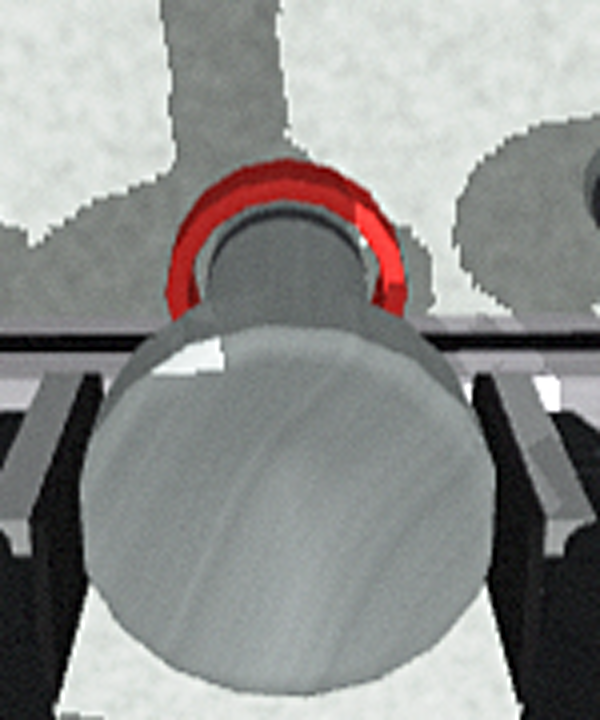

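Centred in the ring with no side force; lower to contact, then release.

arm_command(targets=[{"offset":[0,0,0.008],"dr":[0,0,0]},{"offset":[0,0,0.016],"dr":[0,0,0]},{"offset":[0,0,0.024],"dr":[0,0,0]},{"offset":[0,0,0.032],"dr":[0,0,0]},{"offset":[0,0,0.04],"dr":[0,0,0]},{"offset":[0,0,0.046],"dr":[0,0,0]},{"offset":[0,0,0.049],"dr":[0,0,0]},{"offset":[0,0,0.051],"dr":[0,0,0]},{"offset":[0,0,0.052],"dr":[0,0,0]},{"offset":[0,0,0.052],"dr":[0,0,0]}])

```text
t: 42.08
position: [0.6368, 0.0402, 0.1034]
tcp_rot: [[-0.991, 0.132, 0.001], [0.132, 0.991, -0.0], [-0.001, -0.0, -1.0]]
force: [-0.7, 0.3, -2.0]
width: 0.564
```

Run:
```python
from h import *
st()
```

```text
t 42.08 p [0.6368 0.0402 0.1034] jawyaw 82.4 tilt 0.03 F [-0.7  0.3 -2. ] w 0.564 J [ -6.4  30.1  84.9  -0.   65.  -88.8]
```

arm_command(targets=[{"offset":[0,0,0],"dr":[0,0,0]},{"offset":[0,0,0],"dr":[0,0,0]},{"offset":[0,0,0],"dr":[0,0,0]},{"offset":[0,0,-0.03],"dr":[0,0,0]},{"offset":[0,0,-0.08],"dr":[0,0,0]},{"offset":[0,0,-0.13],"dr":[0,0,0]},{"offset":[0,0,-0.13],"dr":[0,0,0]},{"offset":[0,0,-0.13],"dr":[0,0,0]}], gripper=0.5)

```text
t: 43.08
position: [0.6364, 0.0402, 0.2327]
tcp_rot: [[-0.991, 0.132, -0.0], [0.132, 0.991, -0.0], [0.0, -0.0, -1.0]]
force: [-0.5, 0.1, -0.5]
width: 0.748
```

Run:
```python
from h import *
st()
im,i=snap('wrist','w29')
im,i=snap('scene','s29');crop(im,120,130,500,340,2.1,'s29a')
```

```text
t 43.08 p [0.6364 0.0402 0.2327] jawyaw 82.4 tilt 0.01 F [-0.5  0.1 -0.5] w 0.748 J [ -6.4  24.1  75.5  -0.   80.4 -88.8]
```

View pics/w29.png

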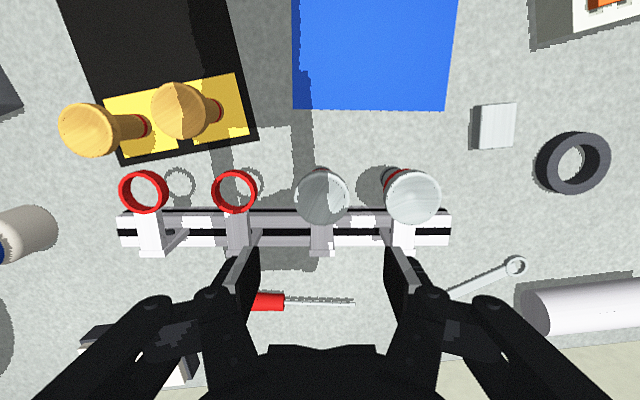

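View pics/s29a.png

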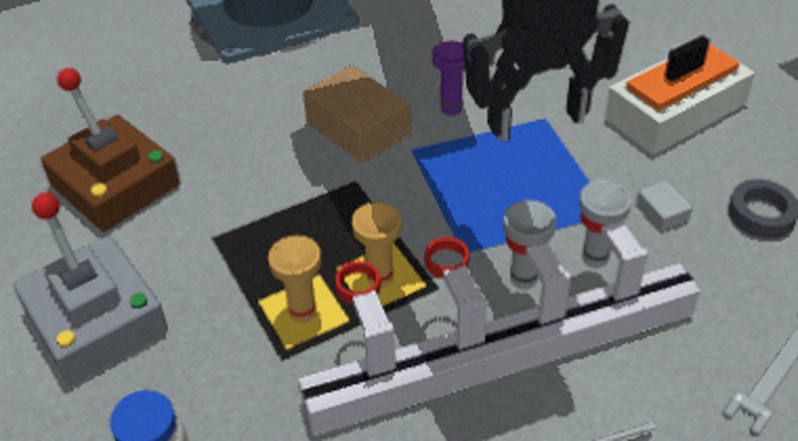

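Run:
```python
from h import *
a=cv2.imread('pics/s29.png');crop(a,360,100,540,240,4,'s29b')
i=arm.camera_info('scene')
for n in ('s9','s24','s29'):
    im=cv2.imread(f'pics/{n}.png');m=mask(im,(4,130,60),(16,255,255));m[:, :360]=0;m[:140]=0;m[200:]=0
    c=blobs(m,50)
    print(n,[cv2.boundingRect(k) for k in c[:2]])
im,i=snap('top','t30');crop(im,130,100,490,310,2.2,'t30a')
for c in blobs(mask(im,(4,130,90),(16,255,255)),100): print('orange',rectz(i,c,.062))
for c in blobs(mask(im,(15,80,100),(21,255,255)),100): print('brass',circz(i,c,.09))
```

```text
s9 [(418, 151, 54, 32)]
s24 [(436, 151, 36, 30), (419, 164, 11, 14)]
s29 [(419, 151, 53, 32)]
orange (array([ 0.27507269, -0.28884546]), 111.7510757446289, 102.26057434082031, 19.049087524414062)
orange (array([0.46901129, 0.37442603]), 144.02288818359375, 53.163185119628906, 97.5765905380249)
orange (array([ 0.76615759, -0.60966534]), 88.72700500488281, 81.83680725097656, 117.79882621765137)
brass (array([0.25339766, 0.764539  ]), 60.5940055847168, 248.84970092773438)
brass (array([-0.00206048,  0.75263501]), 36.36525344848633, 81.47885131835938)
brass (array([ 0.55220612, -0.16912387]), 46.839908599853516, 52.22633743286133)
brass (array([ 0.5465741 , -0.08059774]), 45.422115325927734, 50.0356559753418)
brass (array([ 0.27345633, -0.0034196 ]), 22.874109268188477, 68.2716064453125)
```

View pics/s29b.png

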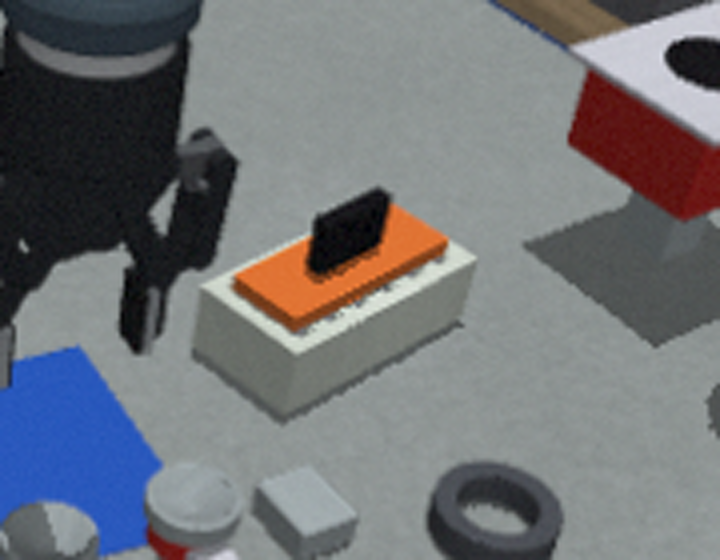

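View pics/t30a.png

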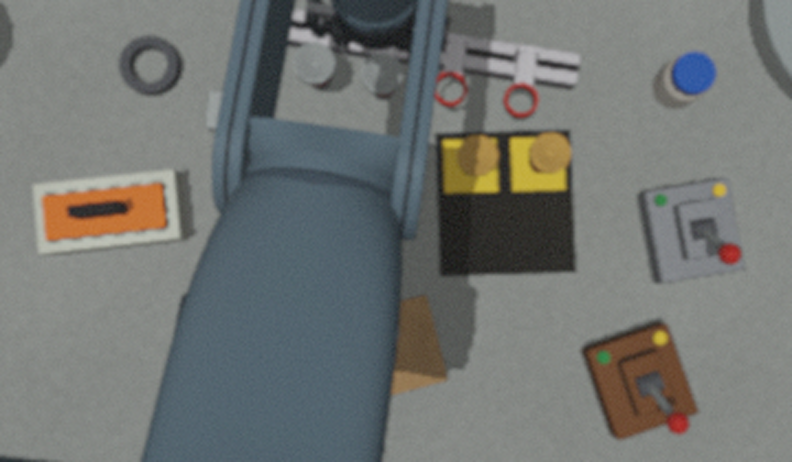

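Run:
```python
from h import *
i=arm.camera_info('top')
im=cv2.imread('pics/t30.png')
print('knob',onz(i,[(461.8,215.4)],.137),'pivot',onz(i,[(449.8,205)],.067),'brown knob',onz(i,[(438.2,292.3)],.137))
m=mask(im,(0,120,60),(5,255,255))|mask(im,(172,120,60),(180,255,255))
for c in blobs(m,20):
    print(cv2.boundingRect(c),cv2.minEnclosingCircle(c))
si=arm.camera_info('scene');s=cv2.imread('pics/s29.png')
m=mask(s,(0,120,60),(5,255,255))|mask(s,(172,120,60),(180,255,255))
for c in blobs(m,20):
    print('scene',cv2.minEnclosingCircle(c))
# box corners top z .045
print(onz(i,[(130+640/2.2,100+190/2.2),(130+724/2.2,100+180/2.2),(130+744/2.2,100+272/2.2),(130+658/2.2,100+282/2.2)],.045))
```

```text
knob [[ 0.42962663 -0.37246525  0.137     ]] pivot [[ 0.46063966 -0.36688786  0.067     ]] brown knob [[ 0.23463025 -0.31126141  0.137     ]]
(81, 161, 11, 40) ((85.0, 180.6923065185547), 19.717782974243164)
(336, 81, 29, 13) ((350.0, 87.0), 14.560319900512695)
(433, 287, 10, 10) ((437.5769348144531, 291.5769348144531), 4.841045379638672)
(457, 211, 9, 9) ((461.0, 215.0), 4.472236156463623)
scene ((531.9354858398438, 134.64515686035156), 29.980754852294922)
scene ((358.0, 355.5), 27.554590225219727)
scene ((332.3571472167969, 252.2142791748047), 10.711999893188477)
scene ((292.6059875488281, 263.36175537109375), 13.809552192687988)
scene ((141.25, 227.25), 6.373874664306641)
scene ((152.41175842285156, 167.2058868408203), 5.22224235534668)
scene ((401.0, 236.0), 5.656954288482666)
scene ((365.0, 246.5), 5.315173149108887)
[[ 0.51281714 -0.29336386  0.045     ]
 [ 0.5281861  -0.40124691  0.045     ]
 [ 0.41120474 -0.42624272  0.045     ]
 [ 0.39617974 -0.31654734  0.045     ]]
```

Run:
```python
from h import *
A=[];b=[]
for n,uv in (('top',(461,215)),('scene',(141.25,227.25))):
    c,d=ray(arm.camera_info(n),[uv]);d=d[0]/np.linalg.norm(d[0]);M=np.eye(3)-np.outer(d,d);A.append(M);b.append(M@c)
X=np.linalg.lstsq(np.vstack(A),np.hstack(b),rcond=None)[0];print(X)
a=np.radians(8.1);u=np.array([np.cos(a),np.sin(a)])
piv=X[:2]+.0384*u;print('pivot',piv,'start',piv-.085*u,'end',piv+.0144*u,'jaw yaw 98.1')
go((*(piv-.09*u),.25),98.1)
```

```text
[ 0.43032657 -0.36989498  0.13995753]
pivot [ 0.46834348 -0.36448438] start [ 0.38419147 -0.37646098] end [ 0.48259982 -0.3624554 ] jaw yaw 98.1
offset [ 0.1991 -0.4477 -0.0182] dr [ 0.0004 -0.0034 -0.274 ]
```

arm_command(targets=[{"offset":[0.022,-0.05,-0.018],"dr":[0,0,-0.03]},{"offset":[0.044,-0.1,-0.018],"dr":[0,0,-0.06]},{"offset":[0.067,-0.15,-0.018],"dr":[0,0,-0.09]},{"offset":[0.089,-0.2,-0.018],"dr":[0,0,-0.12]},{"offset":[0.111,-0.25,-0.018],"dr":[0,0,-0.15]},{"offset":[0.133,-0.3,-0.018],"dr":[0,0,-0.18]},{"offset":[0.156,-0.35,-0.018],"dr":[0,0,-0.21]},{"offset":[0.178,-0.4,-0.018],"dr":[0,0,-0.24]},{"offset":[0.199,-0.4477,-0.018],"dr":[0,0,-0.274]},{"offset":[0.199,-0.4477,-0.018],"dr":[0,0,-0.274]}], gripper=-1)

```text
t: 44.48
position: [0.3779, -0.3799, 0.2495]
tcp_rot: [[-0.991, -0.136, -0.002], [-0.136, 0.991, 0.001], [0.002, 0.001, -1.0]]
force: [0.6, -0.2, -0.3]
width: -0.001
```

arm_command(targets=[{"offset":[0,0,0],"dr":[0,0,0]},{"offset":[0,0,0],"dr":[0,0,0]}])

```text
t: 44.72
position: [0.3808, -0.376, 0.2506]
tcp_rot: [[-0.99, -0.142, -0.0], [-0.142, 0.99, 0.001], [0.0, 0.001, -1.0]]
force: [-0.6, 0.1, -0.3]
width: 0.004
```

Run:
```python
from h import *
st();go((.379,-.377,.128),98.1)
im,i=snap('wrist','w31')
```

```text
t 44.73 p [ 0.3808 -0.376   0.2506] jawyaw 98.18 tilt 0.06 F [-0.6  0.1 -0.3] w 0.004 J [ -56.6   12.9   88.9    0.    78.3 -154.8]
offset [ 0.0019 -0.0008  0.1226] dr [ 0.0011 -0.0001  0.0014]
```

View pics/w31.png

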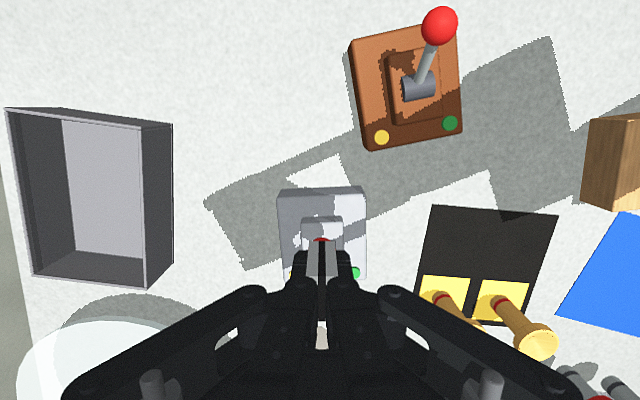

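arm_command(targets=[{"offset":[0.002,-0.001,0.04],"dr":[0,0,0]},{"offset":[0.002,-0.001,0.08],"dr":[0,0,0]},{"offset":[0.002,-0.001,0.11],"dr":[0,0,0]},{"offset":[0.002,-0.001,0.12],"dr":[0,0,0]},{"offset":[0.002,-0.001,0.12],"dr":[0,0,0]},{"offset":[0.002,-0.001,0.12],"dr":[0,0,0]}])

```text
t: 45.52
position: [0.3792, -0.3792, 0.1324]
tcp_rot: [[-0.99, -0.141, 0.001], [-0.141, 0.99, -0.002], [-0.001, -0.002, -1.0]]
force: [0.1, -0.5, -0.6]
width: -0.002
```

Run:
```python
from h import *
st();go((.4826,-.3625,.13),98.1)
im,i=snap('scene','s32');crop(im,80,120,280,320,3,'s32a')
```

```text
t 45.52 p [ 0.3792 -0.3792  0.1324] jawyaw 98.13 tilt 0.15 F [ 0.1 -0.5 -0.6] w -0.002 J [ -56.9   18.9   98.4    0.    62.6 -155.1]
offset [-0.1047  0.0019  0.0025] dr [-0.0023  0.0011  0.0005]
```

View pics/s32a.png

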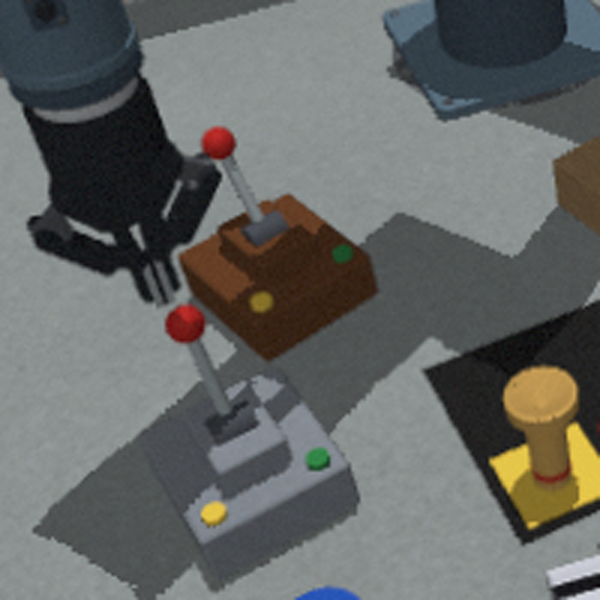

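arm_command(targets=[{"offset":[-0.012,0.0015,0.002],"dr":[0,0,0]},{"offset":[-0.024,0.0015,0.002],"dr":[0,0,0]},{"offset":[-0.034,0.0015,0.002],"dr":[0,0,0]},{"offset":[-0.044,0.0015,0.002],"dr":[0,0,0]},{"offset":[-0.054,0.0015,0.002],"dr":[0,0,0]},{"offset":[-0.064,0.0015,0.002],"dr":[0,0,0]},{"offset":[-0.074,0.0015,0.002],"dr":[0,0,0]},{"offset":[-0.084,0.0015,0.002],"dr":[0,0,0]},{"offset":[-0.09,0.0015,0.002],"dr":[0,0,0]},{"offset":[-0.094,0.0015,0.002],"dr":[0,0,0]}])

```text
t: 46.82
position: [0.4715, -0.3637, 0.1288]
tcp_rot: [[-0.99, -0.141, -0.0], [-0.141, 0.99, 0.0], [0.0, 0.0, -1.0]]
force: [-1.7, 0.1, -0.7]
width: -0.001
```

Run:
```python
from h import *
st()
im,i=snap('scene','s33');crop(im,80,120,280,320,3,'s33a')
```

```text
t 46.83 p [ 0.4715 -0.3637  0.1288] jawyaw 98.11 tilt 0.02 F [-1.7  0.1 -0.7] w -0.001 J [ -48.4   24.7   90.    -0.    65.4 -146.5]
```

View pics/s33a.png

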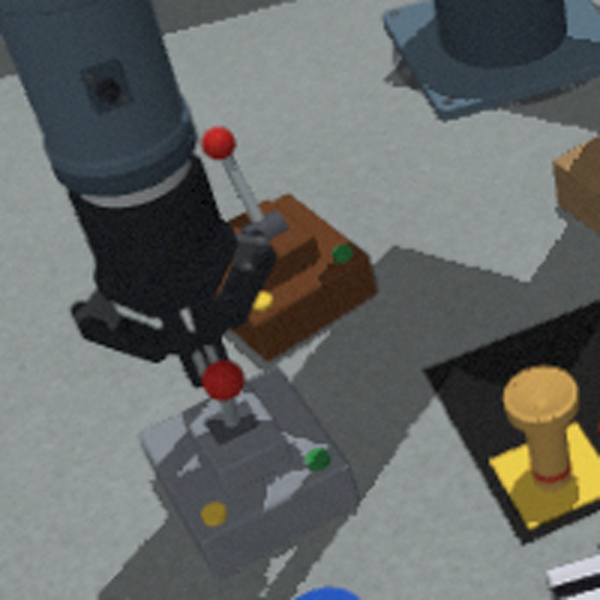

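arm_command(targets=[{"offset":[-0.004,0,0],"dr":[0,0,0]},{"offset":[-0.008,0,0],"dr":[0,0,0]},{"offset":[-0.012,0,0],"dr":[0,0,0]},{"offset":[-0.012,0,0],"dr":[0,0,0]}])

```text
t: 47.38
position: [0.4792, -0.3627, 0.1288]
tcp_rot: [[-0.99, -0.141, -0.008], [-0.141, 0.99, 0.0], [0.008, 0.001, -1.0]]
force: [-14.4, -2.8, 4.0]
width: -0.001
```

Run:
```python
from h import *
st()
im,i=snap('scene','s34');crop(im,80,120,280,320,3,'s34a')
m=mask(im,(0,120,60),(5,255,255))|mask(im,(172,120,60),(180,255,255))
for c in blobs(m,20):
    (u,v),r=cv2.minEnclosingCircle(c)
    if u<200: print((u,v),r)
piv=np.array([.4683,-.3645]);a=np.radians(8.1)
for th in (.6,.8,.85,.9,1.0):
    P=[*(piv+.08*np.sin(th-.5)*np.array([np.cos(a),np.sin(a)])),.067+.08*np.cos(th-.5)];print(th,np.round(P,3),proj(i,P))
```

```text
t 47.38 p [ 0.4792 -0.3627  0.1288] jawyaw 98.12 tilt 0.46 F [-14.4  -2.8   4. ] w -0.001 J [ -47.5   25.4   88.8   -0.4   66.1 -145.5]
(155.86363220214844, 249.81817626953125) 6.912325382232666
(152.10714721679688, 167.26785278320312) 5.392981052398682
0.6 [ 0.476 -0.363  0.147] [[148.43870551 238.74627047]]
0.8 [ 0.492 -0.361  0.143] [[151.63837788 244.78832713]]
0.85 [ 0.495 -0.361  0.142] [[152.4926661  246.45099826]]
0.9 [ 0.499 -0.36   0.141] [[153.36385342 248.16519748]]
1.0 [ 0.506 -0.359  0.137] [[155.14645616 251.727515  ]]
```

View pics/s34a.png

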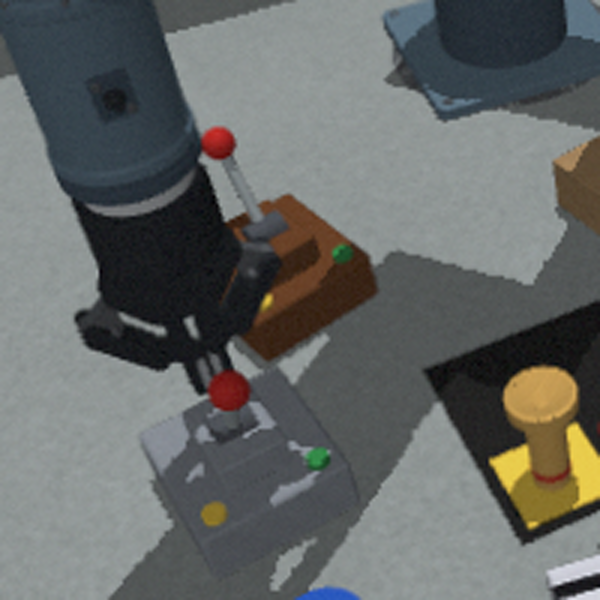

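arm_command(targets=[{"offset":[0.03,0,0],"dr":[0,0,0]},{"offset":[0.08,0,-0.01],"dr":[0,0,0]},{"offset":[0.1,0,-0.06],"dr":[0,0,0]},{"offset":[0.1,0,-0.11],"dr":[0,0,0]},{"offset":[0.1,0,-0.13],"dr":[0,0,0]},{"offset":[0.1,0,-0.13],"dr":[0,0,0]},{"offset":[0.1,0,-0.13],"dr":[0,0,0]}])

```text
t: 48.3
position: [0.384, -0.3757, 0.2579]
tcp_rot: [[-0.99, -0.141, -0.001], [-0.141, 0.99, 0.001], [0.001, 0.001, -1.0]]
force: [0.3, -0.0, 0.6]
width: -0.003
```

Run:
```python
from h import *
st()
A=[];b=[]
for n in ('top','scene'):
    im,i=snap(n,n+'35')
    if n=='top':crop(im,130,90,490,310,2.2,'t35a')
    else: crop(im,80,120,480,345,2,'s35a')
    m=mask(im,(0,120,60),(5,255,255))|mask(im,(172,120,60),(180,255,255))
    for c in blobs(m,15):
        (u,v),r=cv2.minEnclosingCircle(c)
        ok=(445<u<485 and 180<v<225) if n=='top' else (u<170 and v>200)
        if ok:
            print(n,u,v,r);cc,d=ray(i,[(u,v)]);d=d[0]/np.linalg.norm(d[0]);M=np.eye(3)-np.outer(d,d);A.append(M);b.append(M@cc)
X=np.linalg.lstsq(np.vstack(A),np.hstack(b),rcond=None)[0];print(X)
k0=np.array([.4303,-.3699]);D=np.linalg.norm(X[:2]-k0);print('chord',D,'full would be',2*.08*np.sin(.5))
```

```text
t 48.3 p [ 0.384  -0.3757  0.2579] jawyaw 98.11 tilt 0.09 F [ 0.3 -0.   0.6] w -0.003 J [ -56.3   12.9   87.9    0.    79.3 -154.4]
top 455.5 187.5 4.743516445159912
scene 155.75640869140625 249.474365234375 6.926624774932861
[ 0.50098828 -0.35667172  0.13708722]
chord 0.07191536461664512 full would be 0.07670808617667248
```

View pics/s35a.png

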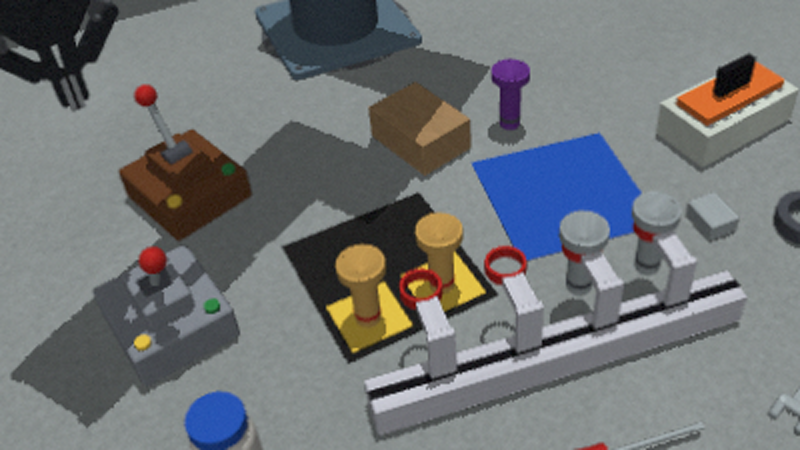

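View pics/t35a.png

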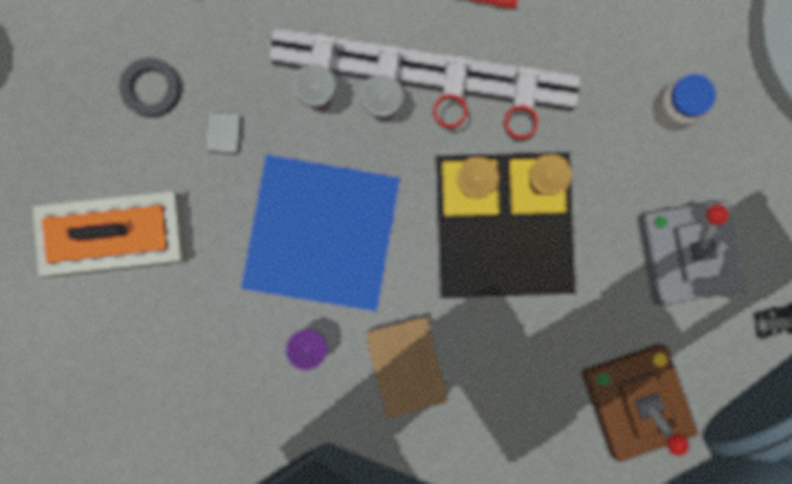

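Run:
```python
from h import *
R={}
for n,f0,f1,roi in (('top','top0','top35',(440,175,480,230)),('scene','scene0','scene35',(125,210,175,265))):
    i=arm.camera_info(n)
    for k,f in ((0,f0),(1,f1)):
        im=cv2.imread(f'pics/{f}.png').astype(float);x0,y0,x1,y1=roi
        s=np.clip(im[...,2]-np.maximum(im[...,0],im[...,1])-25,0,40)[y0:y1,x0:x1]
        yy,xx=np.mgrid[y0:y1,x0:x1];u,v=(s*xx).sum()/s.sum(),(s*yy).sum()/s.sum()
        R[n,k]=ray(i,[(u,v)]);print(n,k,round(u,2),round(v,2),s.max(),onz(i,[(u,v)],.1372)[0])
X=[]
for k in (0,1):
    A=[];b=[]
    for n in ('top','scene'):
        c,d=R[n,k];d=d[0]/np.linalg.norm(d[0]);M=np.eye(3)-np.outer(d,d);A.append(M);b.append(M@c)
    X.append(np.linalg.lstsq(np.vstack(A),np.hstack(b),rcond=None)[0]);print(X[-1])
D=np.linalg.norm(X[1]-X[0]);print(D,2*np.arcsin(D/.16))
```

```text
top 0 461.43 214.93 40.0 [ 0.43080135 -0.37144745  0.1372    ]
top 1 455.7 187.2 40.0 [ 0.50179673 -0.35698101  0.1372    ]
scene 0 147.64 223.87 40.0 [ 0.42293776 -0.3570009   0.1372    ]
scene 1 155.85 241.38 40.0 [ 0.47977508 -0.35217372  0.1372    ]
[ 0.43165873 -0.36163535  0.14776211]
[ 0.49950728 -0.35098176  0.15513062]
0.0690740186375634 0.8927811609759722
```

Run:
```python
from h import *
print(arm.close_job())
```

```text
the job is handed in; nothing more can be done
None
```

The station is set up, the lever is switched on, and the job is handed in at about 48 s of the 210 s allowed.

**What I did, in order**
- I seated the comb fully home in the slotted block.
- I stood the two brass masters on the yellow squares.
- I hung the two steel parts (only two were present) in the two collars the masters had left.
- I swung the grey box's lever to on.

**Last checks**
- **Comb:** contact was felt at its seated height, and the spine lies flat on the block, about 2 mm from its centre. The later pictures showed it had not moved.
- **Masters:** both stand upright, about 2 to 4 mm from their square centres.
- **Steel parts:** both entered their collars with no side force, and their heads rest on the rings. I saw this in the wrist and scene views but did not measure their final offset.
- **Block, jar and gauge:** no contact with them was seen, and they look unmoved in the last top picture.

**Lever angle, the least certain reading**
- At the end of the push the force rose from about 2 N to 14 N, which I took as its stop.
- The top camera and the two-camera fix both gave about 0.93 to 0.94 rad. The finger position gave about 0.95 rad.
- A second two-camera estimate gave 0.89 rad, but its scene-camera mask was off, so I set it aside.
- All of these are above the 0.85 rad needed but below the nominal 1.0 rad, with an error of about 0.04 rad.

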